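Load and start the yoghurt maker

TASK

Load the yoghurt maker for tomorrow's breakfast: set every spare pot from the counter upright and fully home in an empty well, leaving the pots already in it where they are. Only then turn the heat knob clockwise all the way to its end stop, and after that press the small key, then the medium key, then the large key, fully down and one at a time. Do not disturb the other things on the counter.

Things in the scene. Friction and masses are not known exactly. Their poses are not given: they have to be found in the camera images.
- maker: yoghurt maker, fixed, 190 mm (x) by 402 mm (y), 50 mm high: black block with six round wells (+y part), aluminium control panel (-y part). Origin on the counter, z up. Wells 60 mm in diameter, 30 mm deep (floor at z = 20 mm); centres at x = -42 or +42, y = -12, +70 or +152 mm in its frame. A seated pot's origin is there, at z = 20 mm. Place and yaw vary.
- pot0: pot already standing in a well, to be left alone (absent in some starts: None). A white ceramic pot with a plain metal lid fixed on: body 54 mm in diameter and 62 mm high, on it the lid 40 mm in diameter and 26 mm high (88 mm in all), about 0.2 kg, upright. Origin: centre of the underside, z up. Best gripped by the lid.
- pot1: pot already standing in a well, to be left alone (absent in some starts: None). A white ceramic pot with a plain metal lid fixed on: body 54 mm in diameter and 62 mm high, on it the lid 40 mm in diameter and 26 mm high (88 mm in all), about 0.2 kg, upright. Origin: centre of the underside, z up. Best gripped by the lid.
- pot2: pot already standing in a well, to be left alone (absent in some starts: None). A white ceramic pot with a plain metal lid fixed on: body 54 mm in diameter and 62 mm high, on it the lid 40 mm in diameter and 26 mm high (88 mm in all), about 0.2 kg, upright. Origin: centre of the underside, z up. Best gripped by the lid.
- pot3: pot already standing in a well, to be left alone (absent in some starts: None). A white ceramic pot with a plain metal lid fixed on: body 54 mm in diameter and 62 mm high, on it the lid 40 mm in diameter and 26 mm high (88 mm in all), about 0.2 kg, upright. Origin: centre of the underside, z up. Best gripped by the lid.
- pot4: pot already standing in a well, to be left alone (absent in some starts: None). A white ceramic pot with a plain metal lid fixed on: body 54 mm in diameter and 62 mm high, on it the lid 40 mm in diameter and 26 mm high (88 mm in all), about 0.2 kg, upright. Origin: centre of the underside, z up. Best gripped by the lid.
- pot5: pot already standing in a well, to be left alone (absent in some starts: None). A white ceramic pot with a plain metal lid fixed on: body 54 mm in diameter and 62 mm high, on it the lid 40 mm in diameter and 26 mm high (88 mm in all), about 0.2 kg, upright. Origin: centre of the underside, z up. Best gripped by the lid.
- spare0: spare pot standing on the counter at the right (absent in some starts: None). A white ceramic pot with a plain metal lid fixed on: body 54 mm in diameter and 62 mm high, on it the lid 40 mm in diameter and 26 mm high (88 mm in all), about 0.2 kg, upright. Origin: centre of the underside, z up. Best gripped by the lid.
- spare1: spare pot standing on the counter at the right (absent in some starts: None). A white ceramic pot with a plain metal lid fixed on: body 54 mm in diameter and 62 mm high, on it the lid 40 mm in diameter and 26 mm high (88 mm in all), about 0.2 kg, upright. Origin: centre of the underside, z up. Best gripped by the lid.
- spare2: spare pot standing on the counter at the right (absent in some starts: None). A white ceramic pot with a plain metal lid fixed on: body 54 mm in diameter and 62 mm high, on it the lid 40 mm in diameter and 26 mm high (88 mm in all), about 0.2 kg, upright. Origin: centre of the underside, z up. Best gripped by the lid.
- spare3: spare pot standing on the counter at the right (absent in some starts: None). A white ceramic pot with a plain metal lid fixed on: body 54 mm in diameter and 62 mm high, on it the lid 40 mm in diameter and 26 mm high (88 mm in all), about 0.2 kg, upright. Origin: centre of the underside, z up. Best gripped by the lid.
- heat (a joint): the heat knob's angle in rad: grows as it is turned clockwise seen from above; end stops at 0 and at 3.6 (full heat). Stays where it is left.
- heat_grip (a point): on the heat knob's axis at the height to grip, 37 mm above the panel (87 mm above the counter). Black knob: a 44 mm disc with an upright bar 42 mm long, 14 mm thick, 32 mm high across it (top 44 mm above the panel); the bar lies along this point's x axis, which turns with the knob; white mark at its -x end.
- key_small (a joint): travel of the small key in m: 0 up, 0.006 fully pressed (5 N); it springs back
- key_small_top (a point): centre of the top face of the small key, a white round key 14 mm in diameter in a black collar 30 mm wide; the face stands 22 mm above the panel, 10 mm above its collar
- key_medium (a joint): travel of the medium key in m: 0 up, 0.006 fully pressed (5 N); it springs back
- key_medium_top (a point): centre of the top face of the medium key, a white round key 23 mm in diameter in a black collar 39 mm wide; the face stands 22 mm above the panel, 10 mm above its collar
- key_large (a joint): travel of the large key in m: 0 up, 0.006 fully pressed (5 N); it springs back
- key_large_top (a point): centre of the top face of the large key, a white round key 32 mm in diameter in a black collar 48 mm wide; the face stands 22 mm above the panel, 10 mm above its collar
- glass_a: bystander, to be left alone: empty clear drinking glass, 68 mm in diameter, 85 mm high. Origin: centre of the underside.
- glass_b: bystander, to be left alone: empty clear drinking glass, 68 mm in diameter, 85 mm high. Origin: centre of the underside.
- orange: bystander, to be left alone: an orange, 74 mm in diameter, standing on a flat spot. Origin: centre of the underside.
- biscuits: bystander, to be left alone: upright roll of biscuits, 58 mm in diameter, 177 mm high. Origin: centre of the underside.
- bowl: bystander, to be left alone: white cereal bowl, 150 mm in diameter, 65 mm high. Origin: centre of the underside.
There are look-alikes about, which are no part of the job. Leave any blue or yellow look-alike of the spare2 alone.

How it is judged:
On the way, in this order (a step that is already met when the one before it is completed fails the run):
1. every spare pot stands in a well (z of spare0 in the frame of maker between 0.01 and 0.025 m and x of spare0 in the frame of maker between -0.06 and 0.06 m and y of spare0 in the frame of maker between -0.03 and 0.17 m and angle between each of spare0, spare1, spare2, spare3's own z axis and vertical below 0.12 rad and linear speed of each of spare0, spare1, spare2, spare3 below 0.03 m/s and z of spare1 in the frame of maker between 0.01 and 0.025 m and x of spare1 in the frame of maker between -0.06 and 0.06 m and y of spare1 in the frame of maker between -0.03 and 0.17 m and z of spare2 in the frame of maker between 0.01 and 0.025 m and x of spare2 in the frame of maker between -0.06 and 0.06 m and y of spare2 in the frame of maker between -0.03 and 0.17 m and z of spare3 in the frame of maker between 0.01 and 0.025 m and x of spare3 in the frame of maker between -0.06 and 0.06 m and y of spare3 in the frame of maker between -0.03 and 0.17 m), for 0.3 s.
2. the heat knob is at its clockwise end stop (value of joint heat above 3.5 rad), for 0.2 s.
3. the small key is pressed down (value of joint key_small above 0.0045 m), for 0.05 s.
4. the medium key is pressed down (value of joint key_medium above 0.0045 m), for 0.05 s.
5. the large key is pressed down (value of joint key_large above 0.0045 m), for 0.05 s.
At the end, for the whole second after the job is handed in: Every spare pot upright (within 7 deg) in a well of the maker, its foot within 5 mm of the well's floor, at rest; the maker's own pots upright within 15 mm of their start; heat knob within 0.1 rad of its clockwise stop; all keys up again (within 2 mm) (all of step 1 and distance of each of pot0, pot1, pot2, pot3, pot4, pot5 from where it was at the start of the episode below 0.015 m and angle between each of pot0, pot1, pot2, pot3, pot4, pot5's own z axis and vertical below 0.12 rad and value of joint heat above 3.5 rad and value of joint each of key_small, key_medium, key_large below 0.002 m); the robot touches nothing.
It fails at once if a bystander is moved by more than 40 mm (distance of any of glass_a, glass_b, orange, biscuits, bowl from where it was at the start of the episode above 0.04 m).
It fails at once if two keys are down together (value of joint each of key_small, key_medium above 0.003 m or value of joint each of key_medium, key_large above 0.003 m or value of joint each of key_small, key_large above 0.003 m).
It fails at once if a key is pressed before the heat knob is at its end stop (value of joint heat below 3.4 rad and value of joint any of key_small, key_medium, key_large above 0.004 m).
Of pot0, pot1, pot2, pot3, pot4, pot5 only 1 to 2 are there at a start; the rules pass over those that are not, and their reading is None.
Of spare0, spare1, spare2, spare3 only 3 to 4 are there at a start; the rules pass over those that are not, and their reading is None.
At some moment in a run one of spare0, spare1, spare2, spare3 may be knocked a few centimetres aside while the robot is not near it.
Once in a run the grip may slacken for a moment while it holds something.
It also fails if it takes over 210 s, if anything falls off the work surface, if the arm or the gripper's body presses on something with over 40 N, if the wrist force passes 120 N, or if a joint passes its speed limit or range.

ROBOT

A 6-joint arm with a two-finger parallel gripper is mounted at the origin on the work surface. World frame = base frame: x ahead of the robot, y to its left, z up, the work surface at z = 0. Lengths are in m, angles in rad, forces in N, time in s.
With the tool pointing down it reaches from about 0.25 to 0.725 m from the base axis. Payload 4 kg.
Tool frame: the origin (TCP) lies on the centre line of the jaws, within the pads' length; the fingertips stand 22 mm ahead of it and the grasp point (between the pads) lies 3 mm ahead of it (bot.tip_reach is the distance from the TCP to the fingertips, in m); z points along the fingers, y is the line along which they close (so a half turn about z gives the same grasp; the last joint's range is limited). The gripper opens to 85 mm and grips with 20 to 120 N. Pads are 22 mm wide; open, the fingers measure 114 mm over their backs; the gripper's body (76 mm by 85 mm) begins 54 mm behind the grasp point. The pads swing forward as they close: fully open they stand 13 mm farther back than shut.
Start: joints at [-1.145, 0.241, 0.005, 1.335, 0, 1.571], TCP at [0.207, -0.455, 0.253] pointing down, gripper open.
Joint ranges: [-2.72, 2.72], [-1.05, 1.87], [-1.09, 1.28], [-1.99, 2.15], [-1.42, 1.44], [-3.14, 3.14]. Speed limits (rad/s): [2.79, 2.79, 3.14, 3.14, 3.14, 3.14].

INTERFACE

Orientations are given as a unit quaternion [x, y, z, w].
In Python, from workcell import bot gives the robot as it stands. The module is installed in compiled form; this text tells all that it offers.
- The arm moves only by the tool apply_moves, never from a script. Its argument "commands" is a list of rows, each a list of 4 numbers: the shift along the tool's x, y, z scaled (see below), then the turn about the tool's z scaled (see below). In form: [[tx, ty, tz, roll], ...]. A call has exactly 5 rows; each row shifts and turns the commanded pose from where the row before left it, along the tool's axes as they then stand; what a row does not reach is not made up. The controller multiplies each number of a shift by 20 mm and each number of a turn by 60 degrees. A row lasts 1/12 s, in which the tool goes at most 41.7 mm and 7.16 degrees, less where a joint would pass 70% of its speed; a pose out of reach is approached as far as the arm can. A call with a number of a shift or a turn outside -1 to 1 is refused whole. A call with a gripper value outside its range is refused whole. "claw" is the closure, from 0 (fully open) to 1 (shut), set as the call begins (left out, the last holds). The fingers move at their own pace and stop on an object; the grip force is fixed at half the most. Time passes only in rows, so rows that do not move let the fingers close, or fill a call up. It gives the time, the measured TCP pose, the force, the opening and the grip force at its end, in the units of the state.
- bot.get_obs(): the state, without advancing time (a new reading comes with each control period).
- bot.camera(name): name is "side" or "top"; returns a dict with "image" (384x512x3 uint8, blue, green, red), "camera_matrix" (3x3 intrinsics, pixels), "R" (3x3) and "t" (3): a world point X has camera coordinates R X + t. Camera axes: x right, y down, z forward; pixel columns grow to the right and rows downward; lengths in m; the calibration is good to about 2 mm. A picture is of the moment at which its call begins. There is no depth.
- bot.job_done(): hands the job in; it is judged then, once.
The state is a dict: "clock": time; "joint_pos": joint angles; "joint_vel": joint speeds; "tau": joint torques, N m; "eef_pos": TCP position; "tool_rot": TCP orientation; "ft_force": force on the tool from outside, world axes, zero at the start; "ft_torque": the same for the moment, N m; "grip_width": finger opening in m; "grasp_force": force on a finger pad.
Only numpy, scipy, OpenCV 4.12 (cv2) and the standard library are available. Lean on these libraries where they do the work, as an engineer would, in place of code of your own. Each camera call takes 0.05 s, during which the arm holds its last target. There are 200 camera calls.

## Working session

There is one attempt and no reset: what is moved stays moved. The work goes in short steps, Python scripts to look and compute and a tool call to move; the robot and the scene stay as the last step left them, time stands still between calls to the robot, and variables do not carry over. Pictures are saved under pics/ and viewed, at most 14 in all, crops included, and the job is handed in when it is done.

Besides the shell and the picture viewer there is one more tool, called after "Request:" as a command line: name --pt "numbers of a row" for each row, then --argument value for the rest. apply_moves: Moves the arm, as the interface text tells. Shifts and turns lie within -1 to 1; 1 stands for 20 mm of shift or 60 degrees of turn. Its arguments: {"type":"object","properties":{"commands":{"type":"array","items":{"type":"array","items":{"type":"number","minimum":-1,"maximum":1}}},"claw":{"type":"number"}},"required":["commands"]}

```bash
mkdir -p pics; python3 - <<'E'
from workcell import bot
import cv2,numpy as np
o=bot.get_obs();print({k:np.round(v,3).tolist() for k,v in o.items()},bot.tip_reach)
for n in("top","side"):
    c=bot.camera(n);cv2.imwrite(f"pics/{n}0.png",cv2.resize(c["image"],(800,600),interpolation=cv2.INTER_CUBIC));cv2.imwrite(f"{n}0raw.png",c["image"]);print(n,np.round(c["camera_matrix"],1).tolist(),np.round(c["R"],3).tolist(),np.round(c["t"],3).tolist(), np.round(-c["R"].T@c["t"],3))
E
```

```text
{'clock': 0.0, 'joint_pos': [-1.145, 0.241, 0.004, 1.335, -0.0, 1.571], 'joint_vel': [-0.001, 0.0, 0.001, 0.0, 0.0, -0.001], 'tau': [0.001, -37.232, 25.24, 0.017, -0.0, -0.0], 'eef_pos': [0.206, -0.455, 0.252], 'tool_rot': [0.977, 0.211, -0.0, -0.001], 'ft_force': [0.319, -0.448, 0.614], 'ft_torque': [-0.016, -0.001, -0.02], 'grasp_force': 0.0, 'grip_width': 0.085} 0.022
top [[410.6, 0.0, 261.7], [0.0, 410.6, 190.7], [0.0, 0.0, 1.0]] [[0.054, -0.999, -0.006], [-0.978, -0.051, -0.204], [0.203, 0.017, -0.979]] [0.027, 0.582, 1.335] [0.297 0.035 1.426]
side [[426.5, 0.0, 254.5], [0.0, 426.5, 195.0], [0.0, 0.0, 1.0]] [[-0.805, -0.593, -0.008], [-0.436, 0.601, -0.669], [0.402, -0.536, -0.743]] [0.477, 0.269, 1.06] [0.075 0.689 0.971]
```

View pics/top0.png

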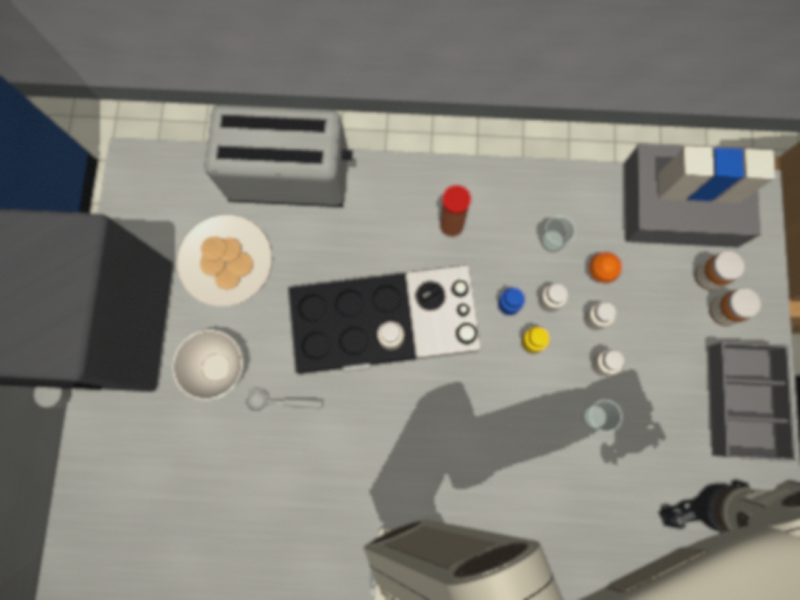

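View pics/side0.png

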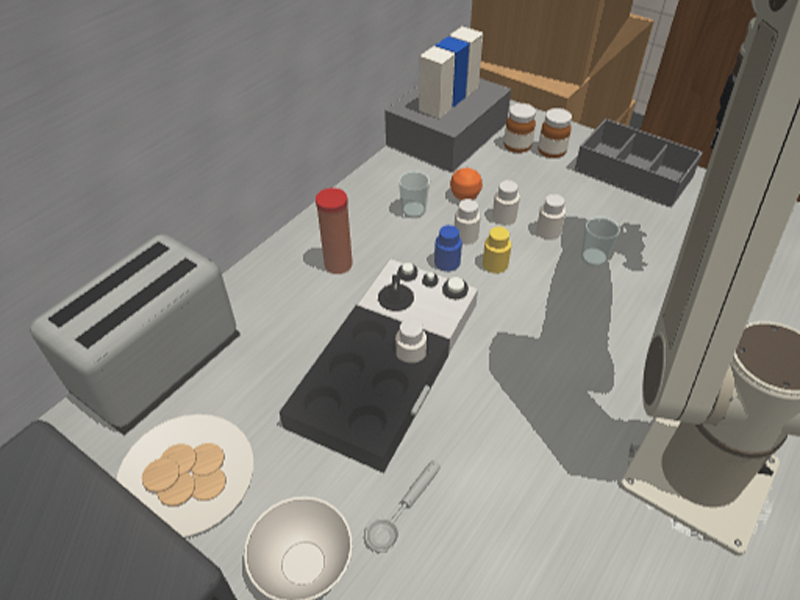

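```bash
python3 - <<'E'
import cv2,numpy as np
t=cv2.imread("top0raw.png")[165:255,180:420];s=cv2.imread("side0raw.png")[105:215,220:385]
a=cv2.resize(t,None,fx=3.33,fy=3.33,interpolation=cv2.INTER_CUBIC);b=cv2.resize(s,None,fx=2.7,fy=2.7,interpolation=cv2.INTER_CUBIC)
o=np.zeros((600,800,3),np.uint8);o[:a.shape[0],:a.shape[1]]=a[:,:800];o[302:302+b.shape[0],:b.shape[1]]=b[:298];cv2.imwrite("pics/crop1.png",o)
for n in("top","side"):
    im=cv2.imread(n+"0raw.png");h=cv2.cvtColor(im,cv2.COLOR_BGR2HSV)
    x0,x1,y0,y1=(180,420,165,255) if n=="top" else (220,385,105,250)
    for nm,m in(("white",(h[...,2]>195)&(h[...,1]<40)),("dark",h[...,2]<50)):
        k=np.zeros_like(m);k[y0:y1,x0:x1]=m[y0:y1,x0:x1]
        N,l,st,c=cv2.connectedComponentsWithStats(k.astype(np.uint8))
        print(n,nm,[(np.round(c[i],1).tolist(),st[i].tolist()) for i in range(1,N) if st[i,4]>12])
E
```

```text
top white [([281.8, 200.9], [261, 171, 46, 57, 1376]), ([294.2, 183.8], [292, 182, 5, 5, 20]), ([356.5, 188.6], [348, 182, 15, 14, 129]), ([387.5, 200.4], [379, 194, 15, 14, 125]), ([249.5, 213.8], [243, 207, 14, 14, 158]), ([298.5, 212.5], [295, 209, 8, 8, 52]), ([392.4, 231.3], [384, 225, 15, 14, 128])]
top dark [([221.8, 205.7], [186, 177, 78, 61, 3506]), ([275.5, 189.0], [268, 182, 15, 15, 153])]
side white [([325.1, 118.4], [320, 115, 11, 8, 66]), ([326.2, 127.6], [318, 123, 15, 8, 32]), ([354.7, 127.4], [349, 124, 12, 8, 72]), ([299.5, 131.0], [294, 128, 12, 7, 67]), ([355.5, 136.8], [347, 132, 15, 8, 34]), ([301.0, 140.0], [293, 135, 14, 8, 31]), ([268.6, 193.6], [229, 166, 76, 50, 1494]), ([291.6, 180.6], [287, 177, 10, 8, 65]), ([265.5, 219.4], [255, 212, 18, 12, 51])]
side dark [([240.9, 243.1], [239, 241, 6, 6, 15])]
```

View pics/crop1.png

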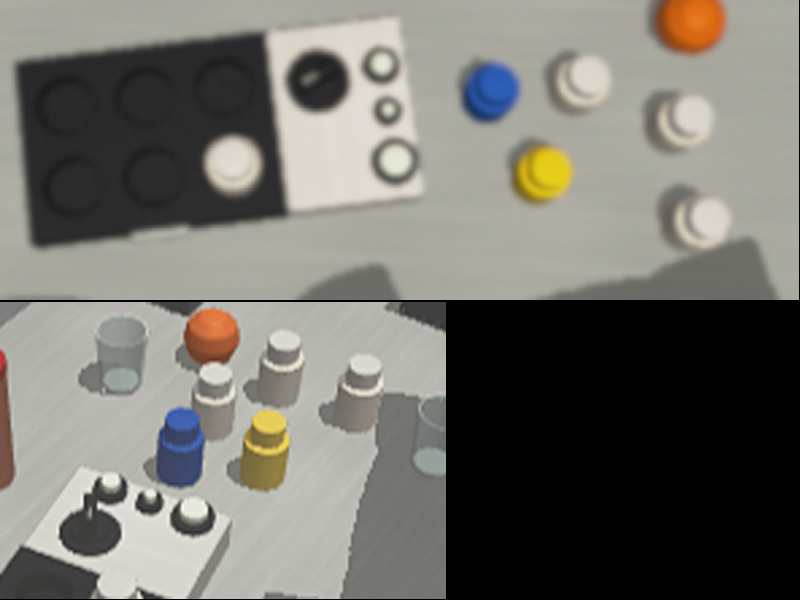

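```bash
cat > h.py <<'E'
import cv2,numpy as np
from workcell import bot
def cam(n):
    c=bot.camera(n);c["K"]=c["camera_matrix"];c["C"]=-c["R"].T@c["t"];return c
def ray(c,p):
    v=c["R"].T@np.linalg.inv(c["K"])@np.r_[p,1.];return v/np.linalg.norm(v)
def plane(c,p,z):
    v=ray(c,p);return c["C"]+v*(z-c["C"][2])/v[2]
def proj(c,X):
    q=c["K"]@(c["R"]@np.asarray(X)+c["t"]);return q[:2]/q[2]
def tri(c1,p1,c2,p2):
    a,b=ray(c1,p1),ray(c2,p2)
    s=np.linalg.lstsq(np.c_[a,-b],c2["C"]-c1["C"],rcond=None)[0]
    A,B=c1["C"]+s[0]*a,c2["C"]+s[1]*b
    return (A+B)/2,np.linalg.norm(A-B)
def blobs(m,roi,amin=12,amax=1e9):
    x0,x1,y0,y1=roi;k=np.zeros(m.shape,np.uint8);k[y0:y1,x0:x1]=m[y0:y1,x0:x1]
    N,l,st,c=cv2.connectedComponentsWithStats(k,connectivity=4)
    return [(np.round(c[i],1),st[i]) for i in range(1,N) if amin<=st[i,4]<=amax]
def hsv(im): return cv2.cvtColor(im,cv2.COLOR_BGR2HSV)
E
cat > m.py <<'E'
from h import *
T,S=cam("top"),cam("side")
lt=[(356.6,187.8),(387.5,199.5),(392.6,230.5),(250,213.5)];ls=[(299.5,131),(325.1,118.4),(354.7,127.4),None]
for a,b in zip(lt,ls):
    print("lid",np.round(plane(T,a,.088 if b else .108),4), *( [np.round(tri(T,a,S,b)[0],4),round(tri(T,a,S,b)[1],4),np.round(plane(S,b,.088),4)] if b else []))
# maker outline
h=hsv(T["image"]);x0,x1,y0,y1=180,312,165,245
m=((h[...,2]<60)|((h[...,2]>185)&(h[...,1]<40))).astype(np.uint8)
k=np.zeros_like(m);k[y0:y1,x0:x1]=m[y0:y1,x0:x1]
k=cv2.morphologyEx(k,cv2.MORPH_CLOSE,np.ones((5,5)));k=cv2.morphologyEx(k,cv2.MORPH_OPEN,np.ones((5,5)))
cs=max(cv2.findContours(k,0,cv2.CHAIN_APPROX_NONE)[0],key=cv2.contourArea)
w=np.array([plane(T,p,.05)[:2] for p in cs[:,0].astype(float)],np.float32)
r=cv2.minAreaRect(w);print("maker",r,np.round(cv2.boxPoints(r),3).tolist())
for n,c,roi in(("top",T,(285,308,175,222)),("side",S,(235,310,165,200))):
    g=cv2.cvtColor(c["image"],cv2.COLOR_BGR2GRAY)
    print(n,[(p.tolist(),s.tolist()) for p,s in blobs(g>185,roi,4)])
    print([(p.tolist(),s.tolist()) for p,s in blobs(g<75,roi if n=="side" else(262,308,175,222),4)])
o=np.zeros((600,800,3),np.uint8)
a=cv2.resize(T["image"][170:235,258:318],(540,585),interpolation=cv2.INTER_CUBIC);o[:585,:395]=a[:,:395] if 0 else cv2.resize(a,(395,428)).repeat(1,0)[:585] if 0 else np.vstack([cv2.resize(a,(395,428)),np.zeros((157,395,3),np.uint8)])
b=cv2.resize(S["image"][162:230,232:312],(400,340),interpolation=cv2.INTER_CUBIC);o[:340,400:]=b
cv2.imwrite("pics/crop2.png",o)
E
python3 m.py
```

```text
lid [ 0.6007 -0.257   0.088 ] [ 0.601  -0.2573  0.0868] 0.0001 [ 0.6003 -0.256   0.088 ]
lid [ 0.5664 -0.3592  0.088 ] [ 0.5658 -0.3588  0.0896] 0.0006 [ 0.5664 -0.3608  0.088 ]
lid [ 0.4644 -0.3749  0.088 ] [ 0.4644 -0.3744  0.0894] 0.0002 [ 0.4651 -0.3761  0.088 ]
lid [0.4928 0.0913 0.108 ]
maker ((0.5361087918281555, 0.1101408302783966), (0.18866966664791107, 0.397804856300354), 10.326776504516602) [[0.40799999237060547, 0.289000004529953], [0.4790000021457672, -0.10199999809265137], [0.6650000214576721, -0.0689999982714653], [0.5929999947547913, 0.3230000138282776]]
top [([292.5, 198.6], [285, 175, 22, 47, 506]), ([294.3, 183.5], [292, 181, 5, 6, 22]), ([296.5, 197.5], [296, 197, 2, 2, 4]), ([298.5, 212.5], [295, 209, 8, 8, 52])]
[([275.1, 189.0], [267, 181, 17, 17, 209]), ([262.4, 214.6], [262, 205, 3, 17, 27])]
side [([245.6, 180.7], [235, 165, 29, 35, 332]), ([295.6, 167.5], [295, 165, 3, 6, 11]), ([282.8, 187.0], [256, 165, 54, 35, 775]), ([285.6, 174.4], [279, 173, 14, 4, 22]), ([291.4, 180.5], [287, 177, 10, 8, 69]), ([306.9, 195.9], [303, 191, 7, 9, 42])]
[([284.7, 168.2], [278, 165, 16, 8, 84]), ([253.9, 187.3], [242, 171, 25, 28, 361]), ([274.8, 179.7], [271, 176, 9, 7, 39]), ([290.8, 186.7], [284, 181, 15, 10, 68]), ([236.2, 198.8], [235, 198, 4, 2, 5])]
```

View pics/crop2.png

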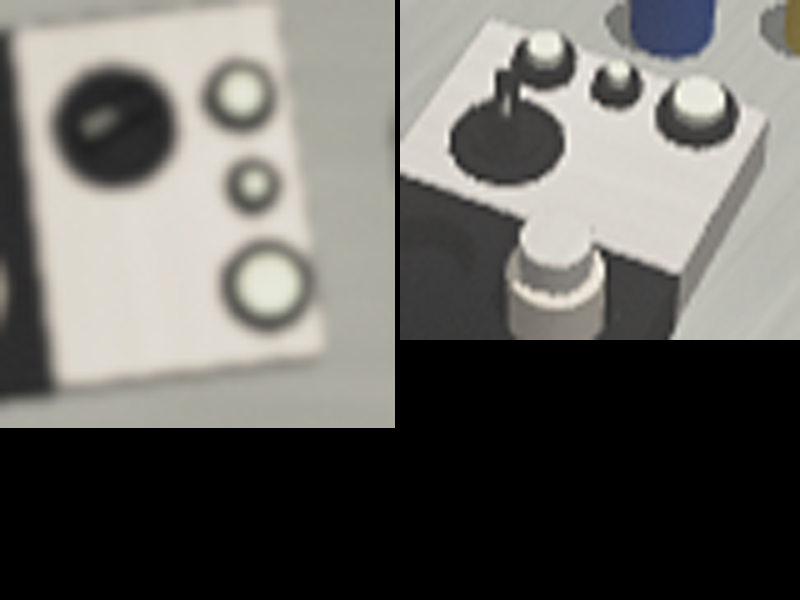

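Top crop: the white pots at raw (357,188), (388,200), (393,231) are the spares. They are plain white with metal lids. Blue (327,192) and yellow (343,217) are the look-alikes to leave. Pot0 is in a well at (250,213). The knob's white mark faces +y (to the left in the top view). The keys, top to bottom in the top view, are medium (294,184), small (296,198) and large (298,212).

```bash
cat > m2.py <<'E'
from h import *
T,S=cam("top"),cam("side")
P=dict(med=((294.2,184),(261,171.2)),small=((296.3,197.6),(275.4,175.4)),large=((298.5,212.5),(291.4,180.5)),disc=((275.4,188.8),(253.2,189.2)),pot0=((250,213.5),(262.6,209.6)))
for n,(a,b) in P.items(): print(n,np.round(tri(T,a,S,b)[0],4),round(tri(T,a,S,b)[1],4))
# wells
x0,y0,f=182,172,6
g=cv2.cvtColor(T["image"],cv2.COLOR_BGR2GRAY)[y0:242,x0:265]
g=np.clip(g.astype(float)*5-50,0,255).astype(np.uint8);g=cv2.resize(g,None,fx=f,fy=f,interpolation=cv2.INTER_CUBIC)
c=cv2.HoughCircles(cv2.GaussianBlur(g,(9,9),0),cv2.HOUGH_GRADIENT,1.2,90,param1=60,param2=14,minRadius=44,maxRadius=66)
o=cv2.cvtColor(g,cv2.COLOR_GRAY2BGR);ax=np.deg2rad(10.3)
for u,v,r in (c[0] if c is not None else []):
    p=np.array([(u+.5)/f-.5+x0,(v+.5)/f-.5+y0]);W=plane(T,p,.05)
    d=W[:2]-[.536,.110];print("well",np.round(p,1),r,np.round(W,4),np.round([d@[np.cos(ax),np.sin(ax)],d@[-np.sin(ax),np.cos(ax)]],4))
    cv2.circle(o,(int(u),int(v)),int(r),(0,255,0),1)
cv2.imwrite("pics/wells.png",o)
h=hsv(T["image"])
for n,lo,hi,z in(("blue",100,130,.088),("yellow",22,35,.088),("orange",5,18,.07)):
    b=blobs((h[...,0]>=lo)&(h[...,0]<=hi)&(h[...,1]>150)&(h[...,2]>80),(310,410,155,250),40)
    for p,s in b: print(n,np.round(plane(T,p,z),3))
print("glass",plane(T,(385,266),.04),plane(T,(356,149),.04))
E
python3 m2.py
```

```text
med [ 0.6065 -0.051   0.0675] 0.0021
small [ 0.5597 -0.0595  0.0703] 0.0016
large [ 0.5093 -0.0686  0.0716] 0.0017
disc [0.5896 0.0116 0.0533] 0.0021
pot0 [0.495  0.0922 0.103 ] 0.0032
well [249.7 213.7] 59.96 [0.5007 0.0948 0.05  ] [-0.0374 -0.0086]
well [192.9 229.7] 46.4 [0.4365 0.2821 0.05  ] [-0.0671  0.1872]
blue [ 0.581 -0.159  0.088]
yellow [ 0.5   -0.211  0.088]
orange [ 0.67  -0.364  0.07 ]
glass [ 0.351092  -0.3631344  0.04     ] [ 0.75119471 -0.26448161  0.04      ]
```

View pics/wells.png

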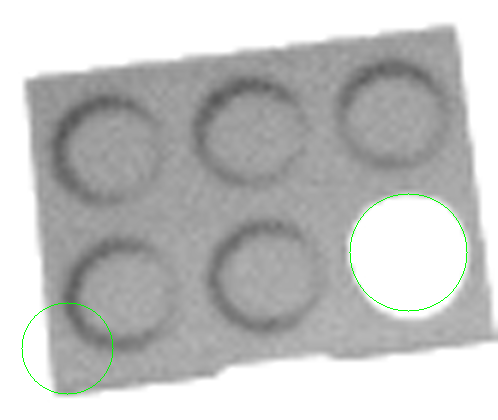

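Circle centres of the empty wells, by eye in this picture: (107,150), (250,132), (393,114), (122,293) and (266,275). The Hough fit only caught pot0. First move: turn to yaw 0 and go over spare A.

Request:
apply_moves --pt "0 0 0 0.0813" --pt "0 0 0 0.0813" --pt "0 0 0 0.0813" --pt "0 0 0 0.0813" --pt "0 0 0 0.0813" --claw 0.3

```text
clock: 0.72
eef_pos: [0.2065, -0.4553, 0.2532]
tool_rot: [1.0, -0.002, -0.0, -0.0]
ft_force: [-0.7, -0.1, 0.5]
grip_width: 0.0597
grasp_force: 0.0
```

Request:
apply_moves --pt "1 -0.5 0 0" --pt "1 -0.5 0 0" --pt "1 -0.5 0 0" --pt "1 -0.5 0 0" --pt "1 -0.5 0 0"

```text
clock: 1.13
eef_pos: [0.3073, -0.4048, 0.2533]
tool_rot: [1.0, -0.0, -0.0, -0.0]
ft_force: [0.2, -0.2, 0.1]
grip_width: 0.0603
grasp_force: 0.0
```

Request:
apply_moves --pt "1 -0.5 0 0" --pt "1 -0.5 0 0" --pt "1 -0.5 0 0" --pt "1 -0.5 0 0" --pt "1 -0.5 0 0"

```text
clock: 1.55
eef_pos: [0.4074, -0.3547, 0.2532]
tool_rot: [1.0, 0.0, -0.0, -0.0]
ft_force: [-0.2, -1.1, -0.3]
grip_width: 0.0599
grasp_force: 0.0
```

```bash
python3 - <<'E'
from h import *
T=cam("top")
uv=[(107,150),(250,132),(393,114),(122,293),(266,275)];L=np.array([(42,152),(42,70),(42,-12),(-42,152),(-42,70)])/1000
W=np.array([plane(T,((u+.5)/6-.5+182,(v+.5)/6-.5+172),.05)[:2] for u,v in uv])
# keys/disc not used; rigid fit of the five wells
a,b=L-L.mean(0),W-W.mean(0);U,s,V=np.linalg.svd(a.T@b);R=(U@V).T;o=W.mean(0)-R@L.mean(0)
print("origin",o,"yaw",np.degrees(np.arctan2(R[1,0],R[0,0])),"res",np.round(W-(L@R.T+o),4).tolist(),"scale",s.sum()/(a**2).sum())
for l in [*L,(-.042,-.012)]: print(l,np.round(R@l+o,4))
c=[(.6065,-.051),(.5597,-.0595),(.5093,-.0686),(.5896,.0116)]
print("panel in maker",np.round((np.array(c)-o)@R,4).tolist())
ob=bot.get_obs();print(ob["clock"],ob["eef_pos"],ob["tool_rot"],ob["grip_width"],ob["joint_pos"])
E
```

```text
origin [0.53689749 0.11271277] yaw 10.254450585937438 res [[-0.0006, 0.0], [-0.0005, 0.0001], [-0.0004, 0.0001], [0.0008, -0.0004], [0.0007, 0.0001]] scale 0.9938535004857854
[0.042 0.152] [0.5512 0.2698]
[0.042 0.07 ] [0.5658 0.1891]
[ 0.042 -0.012] [0.5804 0.1084]
[-0.042  0.152] [0.4685 0.2548]
[-0.042  0.07 ] [0.4831 0.1741]
(-0.042, -0.012) [0.4977 0.0934]
panel in maker [[0.0393, -0.1735], [-0.0082, -0.1735], [-0.0594, -0.1735], [0.0339, -0.1089]]
1.6 [ 0.41079758 -0.35302515  0.25303504] [ 9.99996968e-01  1.87691898e-03  1.43052799e-03 -7.03648639e-04] 0.059768287926690734 [-0.71143202  0.32278162  0.11583977  1.36261179  0.0029363   2.42640862]
```

Request:
apply_moves --pt "0.97 -0.49 0 0" --pt "0.97 -0.49 0 0" --pt "0.97 -0.49 0 0" --pt "0.97 -0.49 0 0" --pt "0.97 -0.49 0 0"

```text
clock: 2.02
eef_pos: [0.5042, -0.3058, 0.2532]
tool_rot: [1.0, 0.0, -0.0, -0.0]
ft_force: [0.2, -0.2, -0.1]
grip_width: 0.0599
grasp_force: 0.0
```

Request:
apply_moves --pt "0.97 -0.49 0 0" --pt "0.97 -0.49 0 0" --pt "0.97 -0.49 0 0" --pt "0.97 -0.49 0 0" --pt "0.97 -0.49 0 0"

```text
clock: 2.43
eef_pos: [0.6012, -0.2568, 0.253]
tool_rot: [1.0, 0.0, -0.0, -0.0]
ft_force: [-0.2, -1.0, -0.1]
grip_width: 0.0598
grasp_force: 0.0
```

Request:
apply_moves --pt "0 0 0.9 0" --pt "0 0 0.9 0" --pt "0 0 0.9 0" --pt "0 0 0.9 0" --pt "0 0 0 0"

```text
clock: 2.85
eef_pos: [0.5982, -0.2563, 0.1765]
tool_rot: [1.0, 0.0, -0.004, -0.002]
ft_force: [-0.5, 1.5, -1.2]
grip_width: 0.0595
grasp_force: 0.0
```

```bash
python3 - <<'E'
from h import *
for i in range(3):
    T,S=cam("top"),cam("side");o=bot.get_obs();print(o["clock"],np.round(o["eef_pos"],4),np.round(o["tool_rot"],4),o["ft_force"].round(2) if hasattr(o["ft_force"],'round') else o["ft_force"])
X=np.array(o["eef_pos"]);out=[]
for c in(T,S):
    u,v=proj(c,[.6,-.257,.12]).astype(int);print(u,v)
    out.append(cv2.resize(c["image"][max(v-50,0):v+50,u-33:u+33],(396,600),interpolation=cv2.INTER_CUBIC))
cv2.imwrite("pics/a.png",np.hstack(out))
E
```

```text
2.95 [ 0.6    -0.2572  0.1806] [ 1.e+00  0.e+00 -1.e-03 -4.e-04] [0.09 0.02 1.22]
3.05 [ 0.6011 -0.2577  0.1828] [ 1.e+00 -0.e+00  1.e-03  4.e-04] [-0.78 -0.53  1.29]
3.15 [ 0.6013 -0.2578  0.1831] [ 1.0e+00 -0.0e+00  1.4e-03  6.0e-04] [-0.21  1.02  0.37]
358 185
300 122
```

View pics/a.png

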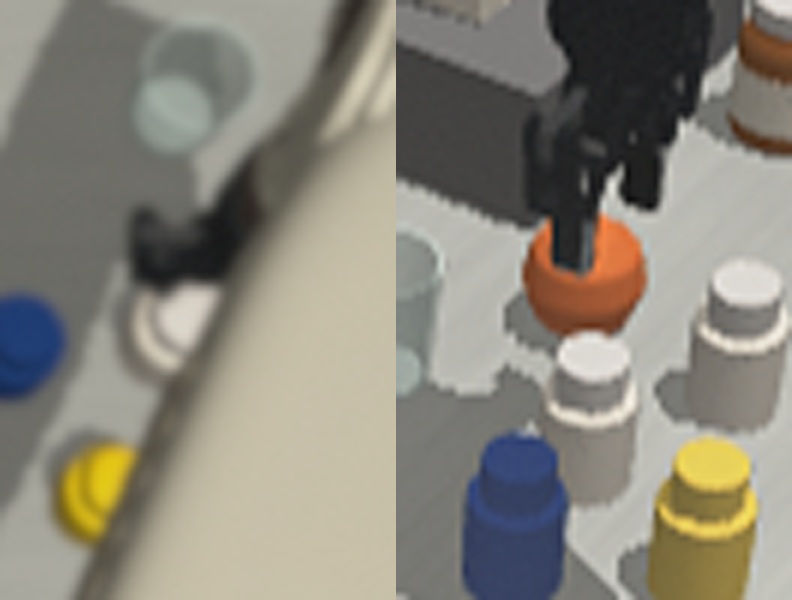

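Left: the top view, arm over spare A. Right: the side view, fingers at about (575,265) and (640,200) straddling above spare A's lid at (594,355). Aligned, so I'll descend and grip.

Request:
apply_moves --pt "0 0 0.8 0" --pt "0 0 0.8 0" --pt "0 0 0.8 0" --pt "0 0 0.7 0" --pt "0 0 0.5 0"

```text
clock: 3.57
eef_pos: [0.6005, -0.2574, 0.1091]
tool_rot: [1.0, 0.0, 0.0, 0.0]
ft_force: [-1.0, -0.4, -0.4]
grip_width: 0.0601
grasp_force: 0.0
```

Request:
apply_moves --pt "0 0 0.4 0" --pt "0 0 0.3 0" --pt "0 0 0.2 0" --pt "0 0 0.1 0" --pt "0 0 0 0"

```text
clock: 3.98
eef_pos: [0.6006, -0.2574, 0.0893]
tool_rot: [1.0, 0.0, 0.0, 0.0]
ft_force: [-0.3, -0.5, 0.7]
grip_width: 0.0596
grasp_force: 0.0
```

Request:
apply_moves --pt "0 0 0 0" --pt "0 0 0 0" --pt "0 0 0 0" --pt "0 0 0 0" --pt "0 0 0 0" --claw 1

```text
clock: 4.4
eef_pos: [0.6012, -0.2577, 0.0904]
tool_rot: [1.0, 0.0, 0.001, 0.0]
ft_force: [0.4, -0.9, 4.0]
grip_width: 0.038
grasp_force: 60.6
```

Request:
apply_moves --pt "0 0 0 0" --pt "0 0 0 0" --pt "0 0 0 0" --pt "0 0 0 0" --pt "0 0 0 0"

```text
clock: 4.82
eef_pos: [0.6013, -0.2578, 0.0904]
tool_rot: [1.0, -0.0, 0.001, 0.001]
ft_force: [0.2, -1.0, 6.2]
grip_width: 0.038
grasp_force: 60.7
```

Request:
apply_moves --pt "0 0 -0.3 0" --pt "0 0 -0.6 0" --pt "0 0 -0.8 0" --pt "0 0 -0.9 0" --pt "0 0 -0.9 0"

```text
clock: 5.23
eef_pos: [0.5992, -0.2565, 0.1583]
tool_rot: [1.0, 0.0, -0.002, -0.001]
ft_force: [0.2, -0.2, -2.0]
grip_width: 0.038
grasp_force: 60.4
```

Request:
apply_moves --pt "0 0 -0.9 0" --pt "0 0 -0.9 0" --pt "0 0 -0.7 0" --pt "0 0 -0.4 0" --pt "0 0 -0.1 0"

```text
clock: 5.65
eef_pos: [0.6007, -0.2573, 0.2204]
tool_rot: [1.0, 0.0, 0.0, 0.0]
ft_force: [-0.3, -0.1, -1.8]
grip_width: 0.0378
grasp_force: 60.4
```

Request:
apply_moves --pt "-0.1 -0.4 0 0" --pt "-0.1 -0.7 0 0" --pt "-0.1 -0.9 0 0" --pt "-0.1 -1 0 0" --pt "-0.1 -1 0 0"

```text
clock: 6.07
eef_pos: [0.589, -0.1758, 0.2171]
tool_rot: [1.0, -0.0, -0.002, -0.001]
ft_force: [0.2, 0.2, -2.5]
grip_width: 0.0378
grasp_force: 60.5
```

Request:
apply_moves --pt "-0.1 -1 0 0" --pt "-0.1 -1 0 0" --pt "-0.1 -1 0 0" --pt "-0.1 -1 0 0" --pt "-0.1 -1 0 0"

```text
clock: 6.48
eef_pos: [0.5788, -0.0756, 0.2174]
tool_rot: [1.0, 0.0, -0.002, -0.0]
ft_force: [0.3, -0.1, -1.9]
grip_width: 0.0379
grasp_force: 60.5
```

Request:
apply_moves --pt "-0.1 -1 0 0" --pt "-0.1 -1 0 0" --pt "-0.1 -1 0 0" --pt "-0.1 -1 0 0" --pt "-0.1 -1 0 0"

```text
clock: 6.9
eef_pos: [0.5689, 0.0144, 0.2175]
tool_rot: [1.0, 0.011, -0.002, -0.005]
ft_force: [0.0, -0.3, -1.1]
grip_width: 0.0384
grasp_force: 60.5
```

Request:
apply_moves --pt "-0.1 -1 0 0" --pt "-0.1 -1 0 0" --pt "-0.1 -1 0 0" --pt "-0.1 -1 0 0" --pt "-0.1 -1 0 0"

```text
clock: 7.32
eef_pos: [0.5585, 0.0643, 0.2216]
tool_rot: [0.999, 0.046, -0.001, -0.023]
ft_force: [0.1, -0.6, -2.1]
grip_width: 0.0375
grasp_force: 60.5
```

Request:
apply_moves --pt "-0.1 -1 0 0" --pt "-0.1 -1 0 0" --pt "-0.1 -1 0 0" --pt "-0.1 -1 0 0" --pt "-0.01 -0.9 0 0"

```text
clock: 7.73
eef_pos: [0.5447, 0.1145, 0.2279]
tool_rot: [0.996, 0.083, -0.004, -0.042]
ft_force: [-0.5, 0.2, -2.1]
grip_width: 0.0379
grasp_force: 60.5
```

Request:
apply_moves --pt "0 -0.8 0 0" --pt "0 -0.6 0 0" --pt "0 -0.05 0 0" --pt "0 0 0 0" --pt "0 0 0 0"

```text
clock: 8.15
eef_pos: [0.5428, 0.1281, 0.23]
tool_rot: [0.995, 0.093, -0.005, -0.047]
ft_force: [0.2, -0.3, -2.3]
grip_width: 0.038
grasp_force: 60.5
```

```bash
cat > look.py <<'E'
import sys
from h import *
n,X,s=sys.argv[1],np.array(eval(sys.argv[2])),int(sys.argv[3])
T,S=cam("top"),cam("side");o=bot.get_obs();print(o["clock"],np.round(o["eef_pos"],4),np.round(o["tool_rot"],4),np.round(o["joint_pos"],3),o["grip_width"])
out=[]
for c in(T,S):
    u,v=proj(c,X).astype(int);x0=np.clip(u-s,0,512-2*s);y0=np.clip(v-s,0,384-2*s);print(x0,y0,400/(2*s))
    out.append(cv2.resize(c["image"][y0:y0+2*s,x0:x0+2*s],(400,400),interpolation=cv2.INTER_CUBIC))
cv2.imwrite(f"pics/{n}.png",np.hstack(out))
cv2.imwrite(f"{n}_t.png",T["image"]);cv2.imwrite(f"{n}_s.png",S["image"])
E
python3 look.py b "[.551,.269,.1]" 60
```

```text
8.25 [0.5428 0.1279 0.23  ] [ 0.9946  0.0923 -0.0047 -0.0466] [0.184 0.366 0.114 1.32  0.094 3.141] 0.038095098424456596
137 133 3.3333333333333335
143 184 3.3333333333333335
```

View pics/b.png

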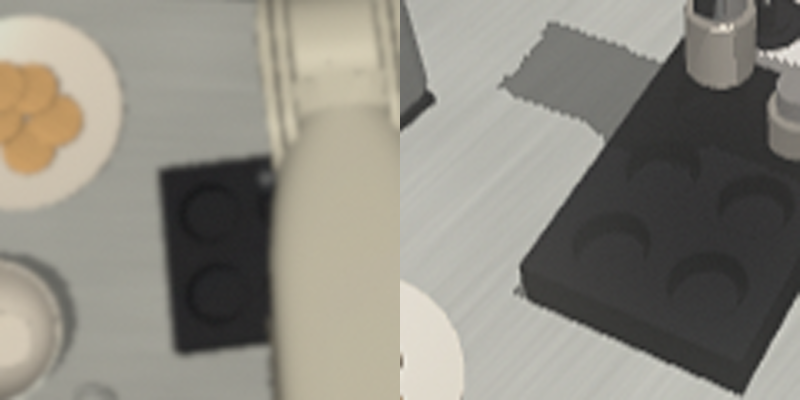

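The last joint reached its limit: the tool stopped at y=0.128, and the side view shows the pot held clear above the block at (720,45). I'll unwind the wrist to yaw 90°.

Request:
apply_moves --pt "0 0 0 -0.1" --pt "0 0 0 -0.1" --pt "0 0 0 -0.1" --pt "0 0 0 -0.1" --pt "0 0 0 -0.1"

```text
clock: 8.67
eef_pos: [0.5428, 0.1278, 0.23]
tool_rot: [0.936, 0.349, 0.008, -0.046]
ft_force: [-1.1, -0.2, -1.5]
grip_width: 0.0376
grasp_force: 60.5
```

Request:
apply_moves --pt "0 0 0 -0.1" --pt "0 0 0 -0.1" --pt "0 0 0 -0.1" --pt "0 0 0 -0.1" --pt "0 0 0 -0.1"

```text
clock: 9.08
eef_pos: [0.5428, 0.1278, 0.23]
tool_rot: [0.814, 0.579, 0.019, -0.043]
ft_force: [-0.2, 0.7, -2.2]
grip_width: 0.0378
grasp_force: 60.5
```

Request:
apply_moves --pt "0 0 0 -0.1" --pt "0 0 0 -0.1" --pt "0 0 0 -0.1" --pt "0 0 0 -0.1" --pt "0 0 0 -0.1"

```text
clock: 9.5
eef_pos: [0.5428, 0.1277, 0.23]
tool_rot: [0.636, 0.77, 0.03, -0.036]
ft_force: [-1.0, 0.1, -1.6]
grip_width: 0.0381
grasp_force: 60.5
```

Request:
apply_moves --pt "0 0 0 0" --pt "0 0 0 0" --pt "0 0 0 0" --pt "0 0 0 0" --pt "0 0 0 0"

```text
clock: 9.92
eef_pos: [0.5428, 0.1282, 0.2301]
tool_rot: [0.638, 0.768, 0.03, -0.036]
ft_force: [-0.5, -0.5, -2.2]
grip_width: 0.0379
grasp_force: 60.6
```

```bash
python3 - <<'E'
from h import *
o=bot.get_obs();print(o["clock"],np.round(o["eef_pos"],4),np.round(o["tool_rot"],4),np.round(o["joint_pos"],3),o["grip_width"])
E
```

```text
9.9167 [0.5428 0.1282 0.2301] [ 0.6382  0.7684  0.0297 -0.0363] [0.185 0.365 0.114 1.32  0.094 1.571] 0.037893545455503524
```

The tool now carries a 5° tilt toward +y, because the limit traded roll for tilt. Running against the opposite wrist limit should tilt it back the other way. I'm at a safe height, so I'll try that.

Request:
apply_moves --pt "0 0 0 -0.118" --pt "0 0 0 -0.118" --pt "0 0 0 -0.118" --pt "0 0 0 -0.118" --pt "0 0 0 -0.118"

```text
clock: 10.33
eef_pos: [0.5428, 0.1283, 0.2301]
tool_rot: [0.371, 0.927, 0.039, -0.025]
ft_force: [-0.9, 0.5, -1.6]
grip_width: 0.0376
grasp_force: 60.6
```

Request:
apply_moves --pt "0 0 0 -0.118" --pt "0 0 0 -0.118" --pt "0 0 0 -0.118" --pt "0 0 0 -0.118" --pt "0 0 0 -0.118"

```text
clock: 10.75
eef_pos: [0.5428, 0.1283, 0.2301]
tool_rot: [0.072, 0.996, 0.045, -0.012]
ft_force: [0.3, -0.4, -2.2]
grip_width: 0.0381
grasp_force: 60.6
```

Request:
apply_moves --pt "0 0 0 -0.118" --pt "0 0 0 -0.118" --pt "0 0 0 -0.118" --pt "0 0 0 -0.118" --pt "0 0 0 -0.118"

```text
clock: 11.17
eef_pos: [0.5427, 0.1283, 0.2301]
tool_rot: [-0.234, 0.971, 0.047, 0.002]
ft_force: [0.6, 0.5, -1.9]
grip_width: 0.038
grasp_force: 60.6
```

Request:
apply_moves --pt "0 0 0 -0.118" --pt "0 0 0 -0.118" --pt "0 0 0 -0.118" --pt "0 0 0 -0.118" --pt "0 0 0 -0.118"

```text
clock: 11.58
eef_pos: [0.5428, 0.1283, 0.2301]
tool_rot: [-0.519, 0.854, 0.044, 0.016]
ft_force: [-0.3, -0.4, -2.0]
grip_width: 0.0384
grasp_force: 60.6
```

Request:
apply_moves --pt "0 0 0 -0.118" --pt "0 0 0 -0.118" --pt "0 0 0 -0.118" --pt "0 0 0 -0.118" --pt "0 0 0 -0.118"

```text
clock: 12.0
eef_pos: [0.5428, 0.1283, 0.2301]
tool_rot: [0.754, -0.656, -0.037, -0.029]
ft_force: [0.7, -0.9, -2.0]
grip_width: 0.0381
grasp_force: 60.6
```

Request:
apply_moves --pt "0 0 0 -0.118" --pt "0 0 0 -0.118" --pt "0 0 0 -0.118" --pt "0 0 0 -0.118" --pt "0 0 0 -0.118"

```text
clock: 12.42
eef_pos: [0.5427, 0.1283, 0.2301]
tool_rot: [0.917, -0.396, -0.026, -0.039]
ft_force: [-0.2, 0.1, -1.6]
grip_width: 0.0381
grasp_force: 60.6
```

Request:
apply_moves --pt "0 0 0 -0.118" --pt "0 0 0 -0.118" --pt "0 0 0 -0.118" --pt "0 0 0 -0.1" --pt "0 0 0 -0.1"

```text
clock: 12.83
eef_pos: [0.5428, 0.1283, 0.2301]
tool_rot: [0.992, -0.117, -0.014, -0.045]
ft_force: [0.2, 1.0, -1.9]
grip_width: 0.0383
grasp_force: 60.6
```

```bash
cat > st.py <<'E'
from h import *
from scipy.spatial.transform import Rotation as R
o=bot.get_obs();M=R.from_quat(o["tool_rot"]).as_matrix()
print(o["clock"],"pos",np.round(o["eef_pos"],4),"z",np.round(M[:,2],3),"yaw",round(np.degrees(np.arctan2(M[1,0],M[0,0])),1),"q",np.round(o["joint_pos"],3),"w",round(o["grip_width"],4),np.round(o["ft_force"],1))
E
python3 st.py
```

```text
12.8333 pos [0.5428 0.1283 0.2301] z [-0.018  0.092 -0.996] yaw -13.4 q [ 0.185  0.365  0.114  1.32   0.094 -2.722] w 0.0383 [ 0.2  1.  -1.9]
```

Request:
apply_moves --pt "0 0 0 -0.08" --pt "0 0 0 -0.08" --pt "0 0 0 -0.08" --pt "0 0 0 -0.08" --pt "0 0 0 -0.08"

```text
clock: 13.25
eef_pos: [0.5428, 0.1283, 0.2301]
tool_rot: [0.995, 0.091, -0.005, -0.047]
ft_force: [-0.0, -0.1, -1.1]
grip_width: 0.0381
grasp_force: 60.6
```

Request:
apply_moves --pt "0 1 0 0" --pt "0 1 0 0" --pt "0 1 0 0" --pt "0 1 0 0" --pt "0 1 0 0"

```text
clock: 13.67
eef_pos: [0.5515, 0.0746, 0.2219]
tool_rot: [0.998, 0.052, -0.002, -0.028]
ft_force: [-0.3, -0.1, -3.7]
grip_width: 0.0381
grasp_force: 60.6
```

```bash
python3 st.py
```

```text
13.6667 pos [0.5515 0.0746 0.2219] z [-0.008  0.056 -0.998] yaw 6.0 q [ 0.106  0.368  0.098  1.303  0.056 -3.14 ] w 0.0381 [-0.3 -0.1 -3.7]
```

Works as expected: the tilt fell from 0.092 to 0.056. Continuing.

Request:
apply_moves --pt "0 1 0 0" --pt "0 1 0 0" --pt "0 1 0 0" --pt "0 1 0 0" --pt "0 1 0 0"

```text
clock: 14.08
eef_pos: [0.5561, 0.0233, 0.2179]
tool_rot: [1.0, 0.016, -0.001, -0.009]
ft_force: [-0.4, -1.4, -1.8]
grip_width: 0.0382
grasp_force: 60.6
```

```bash
python3 st.py
```

```text
14.0833 pos [0.5561 0.0233 0.2179] z [-0.002  0.018 -1.   ] yaw 1.8 q [ 0.033  0.37   0.092  1.294  0.018 -3.141] w 0.0382 [-0.4 -1.4 -1.8]
```

Request:
apply_moves --pt "0 1 0 0" --pt "0 1 0 0" --pt "0 0.4 0 0" --pt "0 0 0 0" --pt "0 0 0 0"

```text
clock: 14.5
eef_pos: [0.5569, -0.0006, 0.2174]
tool_rot: [1.0, -0.001, -0.001, -0.001]
ft_force: [-0.1, -0.2, -1.8]
grip_width: 0.0379
grasp_force: 60.6
```

Request:
apply_moves --pt "0 0 0 0.1" --pt "0 0 0 0.1" --pt "0 0 0 0.1" --pt "0 0 0 0.1" --pt "0 0 0 0.1"

```text
clock: 14.92
eef_pos: [0.5569, 0.0001, 0.2174]
tool_rot: [0.965, -0.262, -0.001, -0.0]
ft_force: [-1.1, -0.4, -2.1]
grip_width: 0.0381
grasp_force: 60.6
```

Request:
apply_moves --pt "0 0 0 0.1" --pt "0 0 0 0.1" --pt "0 0 0 0.1" --pt "0 0 0 0.1" --pt "0 0 0 0.1"

```text
clock: 15.33
eef_pos: [0.5569, 0.0002, 0.2174]
tool_rot: [0.864, -0.503, -0.001, -0.0]
ft_force: [-0.3, 0.2, -1.7]
grip_width: 0.0381
grasp_force: 60.5
```

Request:
apply_moves --pt "0 0 0 0.1" --pt "0 0 0 0.1" --pt "0 0 0 0.1" --pt "0 0 0 0.1" --pt "0 0 0 0.1"

```text
clock: 15.75
eef_pos: [0.5569, 0.0002, 0.2174]
tool_rot: [-0.705, 0.709, 0.001, -0.0]
ft_force: [-1.0, 0.1, -3.1]
grip_width: 0.0383
grasp_force: 60.5
```

Request:
apply_moves --pt "0 0 0 0" --pt "0 0 0 0" --pt "0 0 0 0" --pt "0 0 0 0" --pt "0 0 0 0"

```text
clock: 16.17
eef_pos: [0.5569, -0.0004, 0.2174]
tool_rot: [-0.707, 0.708, 0.001, -0.0]
ft_force: [0.5, 0.5, -2.4]
grip_width: 0.0379
grasp_force: 60.5
```

```bash
python3 st.py
```

```text
16.1667 pos [ 5.569e-01 -4.000e-04  2.174e-01] z [-0.002  0.001 -1.   ] yaw -90.1 q [-1.000e-03  3.710e-01  9.200e-02  1.294e+00  1.000e-03 -1.571e+00] w 0.0379 [ 0.5  0.5 -2.4]
```

Request:
apply_moves --pt "-0.4 0.1 0 0" --pt "-0.8 0.1 0 0" --pt "-1 0.1 0 0" --pt "-1 0 0 0" --pt "-1 0 0 0"

```text
clock: 16.58
eef_pos: [0.5507, 0.0847, 0.2175]
tool_rot: [-0.706, 0.708, 0.001, -0.0]
ft_force: [0.1, -0.1, -2.1]
grip_width: 0.0384
grasp_force: 60.5
```

Request:
apply_moves --pt "-1 0 0 0" --pt "-1 0 0 0" --pt "-1 0 0 0" --pt "-1 0 0 0" --pt "-1 0 0 0"

```text
clock: 17.0
eef_pos: [0.5509, 0.185, 0.2176]
tool_rot: [-0.707, 0.708, 0.001, -0.0]
ft_force: [0.5, 0.3, -1.9]
grip_width: 0.0379
grasp_force: 60.5
```

Request:
apply_moves --pt "-1 0 0 0" --pt "-1 0 0 0" --pt "-1 0 0 0" --pt "-0.8 0 0 0" --pt "-0.48 0 0 0"

```text
clock: 17.42
eef_pos: [0.551, 0.2713, 0.2174]
tool_rot: [-0.707, 0.707, 0.001, -0.0]
ft_force: [0.0, -0.2, -2.1]
grip_width: 0.038
grasp_force: 60.5
```

Request:
apply_moves --pt "0 0 0.8 0" --pt "0 0 0.8 0" --pt "0 0 0.8 0" --pt "0 0 0.4 0" --pt "0 0 0 0"

```text
clock: 17.83
eef_pos: [0.5499, 0.2683, 0.1591]
tool_rot: [-0.706, 0.708, 0.002, -0.003]
ft_force: [-0.8, -0.5, -1.5]
grip_width: 0.038
grasp_force: 60.7
```

```bash
python3 st.py; python3 look.py c "[.551,.269,.1]" 50
```

```text
17.8333 pos [0.5499 0.2683 0.1591] z [-0.006 -0.002 -1.   ] yaw -90.1 q [ 4.530e-01  5.180e-01  1.660e-01  1.225e+00  1.000e-03 -1.115e+00] w 0.038 [-0.8 -0.5 -1.5]
17.9333 [0.5515 0.2689 0.1618] [-7.062e-01  7.081e-01  9.000e-04 -5.000e-04] [ 4.530e-01  5.160e-01  1.700e-01  1.226e+00  1.000e-03 -1.115e+00] 0.03787876668556191
147 143 4.0
153 194 4.0
```

View pics/c.png

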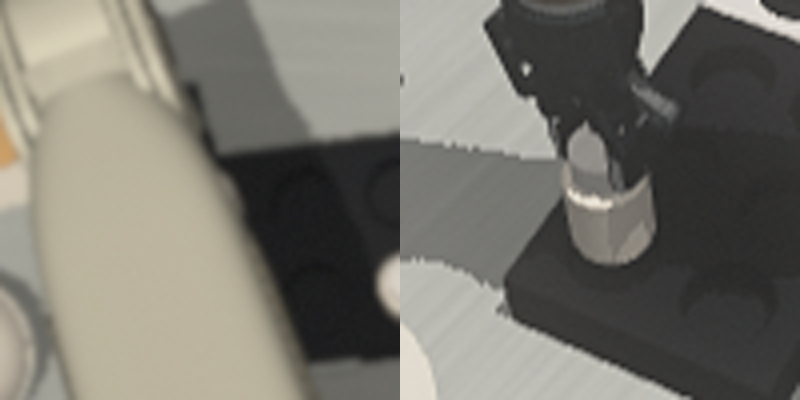

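The side view shows the pot gripped upright, its foot at about (612,240) just above the far +x well. Descending slowly while watching the force.

Request:
apply_moves --pt "0 0 0.4 0" --pt "0 0 0.4 0" --pt "0 0 0.3 0" --pt "0 0 0.2 0" --pt "0 0 0 0"

```text
clock: 18.35
eef_pos: [0.5506, 0.2687, 0.1341]
tool_rot: [-0.706, 0.708, 0.001, -0.002]
ft_force: [0.4, -0.9, -2.2]
grip_width: 0.0381
grasp_force: 60.7
```

Request:
apply_moves --pt "0 0 0.1 0" --pt "0 0 0.1 0" --pt "0 0 0.1 0" --pt "0 0 0.1 0" --pt "0 0 0 0"

```text
clock: 18.77
eef_pos: [0.5512, 0.2691, 0.1272]
tool_rot: [-0.706, 0.708, 0.001, -0.001]
ft_force: [-0.2, -0.5, -2.7]
grip_width: 0.0378
grasp_force: 60.7
```

```bash
python3 st.py
```

```text
18.7667 pos [0.5512 0.2691 0.1272] z [-0.002  0.001 -1.   ] yaw -90.1 q [ 4.530e-01  5.410e-01  1.170e-01  1.149e+00  1.000e-03 -1.115e+00] w 0.0378 [-0.2 -0.5 -2.7]
```

It's in the well with no contact force. Lowering to the floor and releasing.

Request:
apply_moves --pt "0 0 0.2 0" --pt "0 0 0.2 0" --pt "0 0 0.15 0" --pt "0 0 0.15 0" --pt "0 0 0 0"

```text
clock: 19.18
eef_pos: [0.5508, 0.2689, 0.1126]
tool_rot: [-0.706, 0.708, 0.001, -0.001]
ft_force: [-0.9, -0.1, -3.0]
grip_width: 0.038
grasp_force: 60.7
```

Request:
apply_moves --pt "0 0 0.05 0" --pt "0 0 0.05 0" --pt "0 0 0.05 0" --pt "0 0 0 0" --pt "0 0 0 0"

```text
clock: 19.6
eef_pos: [0.5514, 0.2691, 0.1107]
tool_rot: [-0.706, 0.708, 0.001, -0.0]
ft_force: [-0.0, 0.2, -1.6]
grip_width: 0.038
grasp_force: 60.7
```

Request:
apply_moves --pt "0 0 0 0" --pt "0 0 0 0" --pt "0 0 0 0" --pt "0 0 0 0" --pt "0 0 0 0" --claw 0.3

```text
clock: 20.02
eef_pos: [0.5515, 0.2692, 0.1109]
tool_rot: [-0.706, 0.708, 0.001, -0.0]
ft_force: [0.2, 0.1, 0.3]
grip_width: 0.0595
grasp_force: 0.0
```

Request:
apply_moves --pt "0 0 -0.3 0" --pt "0 0 -0.6 0" --pt "0 0 -0.8 0" --pt "0 0 -0.9 0" --pt "0 0 -0.9 0"

```text
clock: 20.43
eef_pos: [0.5513, 0.269, 0.1816]
tool_rot: [-0.706, 0.708, 0.001, -0.0]
ft_force: [-0.1, 0.3, -0.8]
grip_width: 0.0599
grasp_force: 0.0
```

Request:
apply_moves --pt "0.2 0 -0.9 0" --pt "0.4 0 -0.5 0" --pt "0.8 0 0 0" --pt "1 0 0 0" --pt "1 0 0 0"

```text
clock: 20.85
eef_pos: [0.5508, 0.1993, 0.2078]
tool_rot: [-0.706, 0.708, 0.001, -0.001]
ft_force: [0.0, -0.1, -0.7]
grip_width: 0.0596
grasp_force: 0.0
```

Request:
apply_moves --pt "1 0 0 0" --pt "1 0 0 0" --pt "1 0 0 0" --pt "1 0 0 0" --pt "1 0 0 0"

```text
clock: 21.27
eef_pos: [0.55, 0.0986, 0.2073]
tool_rot: [-0.706, 0.708, 0.001, -0.001]
ft_force: [0.3, -0.6, 0.5]
grip_width: 0.06
grasp_force: 0.0
```

```bash
python3 st.py; cat > sp.py <<'E'
from h import *
S=cam("side");T=cam("top");h=hsv(S["image"])
for p,s in blobs((h[...,2]>195)&(h[...,1]<40),(100,420,80,300),30,110): print("lid?",p,s,np.round(plane(S,p,.088),4),np.round(plane(S,p,.108),4))
cv2.imwrite("cur_t.png",T["image"]);cv2.imwrite("cur_s.png",S["image"])
E
python3 sp.py
```

```text
21.2667 pos [0.55   0.0986 0.2073] z [-0.004  0.    -1.   ] yaw -90.2 q [ 1.770e-01  3.820e-01  8.200e-02  1.274e+00  1.000e-03 -1.390e+00] w 0.06 [ 0.3 -0.6  0.5]
lid? [325.1 118.4] [320 115  11   8  70] [ 0.5664 -0.3608  0.088 ] [ 0.5553 -0.337   0.108 ]
lid? [326.4 127.6] [318 123  15   8  34] [ 0.5389 -0.3216  0.088 ] [ 0.5284 -0.2987  0.108 ]
lid? [354.8 127.4] [349 124  12   8  73] [ 0.4649 -0.3762  0.088 ] [ 0.456  -0.3521  0.108 ]
lid? [355.3 136.8] [347 132  15   8  35] [ 0.4418 -0.3352  0.088 ] [ 0.4335 -0.312   0.108 ]
lid? [291.6 180.6] [287 177  10   8  65] [ 0.4998 -0.055   0.088 ] [ 0.4902 -0.0381  0.108 ]
lid? [352.  231.4] [347 222  13  19  62] [0.2742 0.0065 0.088 ] [0.2697 0.0219 0.108 ]
lid? [207.5 252.8] [196 244  20  14  74] [0.5329 0.277  0.088 ] [0.5225 0.2863 0.108 ]
```

Request:
apply_moves --pt "1 -0.1 0 0" --pt "1 -0.1 0 0" --pt "1 -0.1 0 0" --pt "1 -0.1 0 0" --pt "1 -0.1 0 0"

```text
clock: 21.78
eef_pos: [0.5601, 0.0, 0.2075]
tool_rot: [-0.706, 0.708, 0.001, -0.001]
ft_force: [1.2, 0.0, -0.4]
grip_width: 0.0599
grasp_force: 0.0
```

Request:
apply_moves --pt "1 -0.1 0 0" --pt "1 -0.1 0 0" --pt "1 -0.05 0 0" --pt "1 0 0 0" --pt "1 0 0 0"

```text
clock: 22.2
eef_pos: [0.5649, -0.0999, 0.2073]
tool_rot: [-0.706, 0.708, 0.002, -0.001]
ft_force: [0.9, 0.6, -0.0]
grip_width: 0.0596
grasp_force: 0.0
```

Request:
apply_moves --pt "1 0 0 0" --pt "1 0 0 0" --pt "1 0 0 0" --pt "1 0 0 0" --pt "1 0 0 0"

```text
clock: 22.62
eef_pos: [0.5645, -0.1999, 0.2072]
tool_rot: [-0.706, 0.708, 0.002, -0.001]
ft_force: [0.7, 0.2, -0.2]
grip_width: 0.0594
grasp_force: 0.0
```

Request:
apply_moves --pt "1 0 0 0" --pt "1 0 0 0" --pt "1 0 0 0" --pt "1 0 0 0" --pt "1 0 0 0"

```text
clock: 23.03
eef_pos: [0.5644, -0.2998, 0.2071]
tool_rot: [-0.706, 0.708, 0.002, -0.001]
ft_force: [0.9, -0.3, -0.3]
grip_width: 0.0597
grasp_force: 0.0
```

Request:
apply_moves --pt "1 0 0 0" --pt "1 0 0 0" --pt "0.8 0 0 0" --pt "0.2 0 0 0" --pt "0 0 0 0"

```text
clock: 23.45
eef_pos: [0.5641, -0.3599, 0.2068]
tool_rot: [-0.706, 0.709, 0.002, -0.0]
ft_force: [0.1, -0.3, -0.6]
grip_width: 0.0599
grasp_force: 0.0
```

Request:
apply_moves --pt "0 0 0 0" --pt "0 0 0 0" --pt "0 0 0 0" --pt "0 0 0 0" --pt "0 0 0 0"

```text
clock: 23.87
eef_pos: [0.5652, -0.3582, 0.2083]
tool_rot: [-0.707, 0.708, 0.001, -0.0]
ft_force: [-0.4, -0.5, 0.6]
grip_width: 0.0599
grasp_force: 0.0
```

```bash
python3 st.py;python3 sp.py
```

```text
23.8667 pos [ 0.5652 -0.3582  0.2083] z [-0.001  0.001 -1.   ] yaw -90.1 q [-0.565  0.609  0.45   1.413 -0.    -2.134] w 0.0599 [-0.4 -0.5  0.6]
lid? [326.5 117. ] [322 115   9   6  31] [ 0.5664 -0.37    0.088 ] [ 0.5553 -0.346   0.108 ]
lid? [354.8 127.4] [349 124  12   8  74] [ 0.4649 -0.3762  0.088 ] [ 0.456  -0.3521  0.108 ]
lid? [355.3 136.8] [347 132  15   8  35] [ 0.4418 -0.3352  0.088 ] [ 0.4335 -0.312   0.108 ]
lid? [290.1 179.4] [287 177   8   6  30] [ 0.506  -0.0565  0.088 ] [ 0.4962 -0.0396  0.108 ]
lid? [265.3 219.4] [255 212  18  12  52] [0.4783 0.1058 0.088 ] [0.4691 0.119  0.108 ]
lid? [352.4 231.1] [347 222  13  18  50] [0.2738 0.005  0.088 ] [0.2693 0.0205 0.108 ]
lid? [207.5 252.8] [196 244  20  14  74] [0.5329 0.277  0.088 ] [0.5225 0.2863 0.108 ]
lid? [305.6 294.6] [298 287  14  13  55] [0.2749 0.2318 0.088 ] [0.2704 0.2422 0.108 ]
```

Request:
apply_moves --pt "0.075 -0.04 0.8 0" --pt "0 0 0.8 0" --pt "0 0 0.8 0" --pt "0 0 0.8 0" --pt "0 0 0.8 0"

```text
clock: 24.38
eef_pos: [0.5657, -0.3603, 0.1275]
tool_rot: [-0.706, 0.708, 0.001, -0.0]
ft_force: [0.8, 0.1, 0.8]
grip_width: 0.0598
grasp_force: 0.0
```

Request:
apply_moves --pt "0 0 0.8 0" --pt "0 0 0.6 0" --pt "0 0 0.4 0" --pt "0 0 0.14 0" --pt "0 0 0 0"

```text
clock: 24.8
eef_pos: [0.5653, -0.36, 0.0885]
tool_rot: [-0.706, 0.708, 0.002, -0.0]
ft_force: [0.5, -0.2, 0.4]
grip_width: 0.0594
grasp_force: 0.0
```

Request:
apply_moves --pt "0 0 0 0" --pt "0 0 0 0" --pt "0 0 0 0" --pt "0 0 0 0" --pt "0 0 0 0" --claw 1

```text
clock: 25.22
eef_pos: [0.5666, -0.3609, 0.0908]
tool_rot: [-0.706, 0.708, -0.001, 0.0]
ft_force: [0.1, 0.1, 4.4]
grip_width: 0.0378
grasp_force: 60.5
```

Request:
apply_moves --pt "0 0 0 0" --pt "0 0 0 0" --pt "0 0 0 0" --pt "0 0 0 0" --pt "0 0 0 0"

```text
clock: 25.63
eef_pos: [0.5666, -0.3609, 0.0908]
tool_rot: [-0.706, 0.708, -0.001, 0.0]
ft_force: [1.3, -0.5, 5.3]
grip_width: 0.0378
grasp_force: 60.7
```

```bash
python3 st.py
```

```text
25.6333 pos [ 0.5666 -0.3609  0.0908] z [ 0.001 -0.001 -1.   ] yaw -90.1 q [-0.567  0.679  0.264  1.154 -0.    -2.136] w 0.0378 [ 1.3 -0.5  5.3]
```

Request:
apply_moves --pt "0 0 -0.3 0" --pt "0 0 -0.6 0" --pt "0 0 -0.8 0" --pt "0 0 -0.9 0" --pt "0 0 -0.9 0"

```text
clock: 26.05
eef_pos: [0.5644, -0.3598, 0.1584]
tool_rot: [-0.706, 0.708, 0.003, -0.001]
ft_force: [-0.0, -0.1, -2.2]
grip_width: 0.0379
grasp_force: 60.4
```

Request:
apply_moves --pt "0 0 -0.9 0" --pt "0 0 -0.9 0" --pt "0 0 -0.7 0" --pt "0 0 -0.4 0" --pt "0 0 -0.1 0"

```text
clock: 26.47
eef_pos: [0.566, -0.3607, 0.2205]
tool_rot: [-0.706, 0.708, 0.0, -0.0]
ft_force: [0.3, -0.8, -1.7]
grip_width: 0.0377
grasp_force: 60.4
```

Request:
apply_moves --pt "-0.4 0 0 0" --pt "-0.8 0 0 0" --pt "-1 0 0 0" --pt "-1 0 0 0" --pt "-1 0 0 0"

```text
clock: 26.88
eef_pos: [0.5648, -0.2747, 0.2171]
tool_rot: [-0.706, 0.708, 0.003, -0.001]
ft_force: [0.4, 0.1, -1.7]
grip_width: 0.0378
grasp_force: 60.4
```

Request:
apply_moves --pt "-1 0 0 0" --pt "-1 0 0 0" --pt "-1 0 0 0" --pt "-1 0 0 0" --pt "-1 0 0 0"

```text
clock: 27.3
eef_pos: [0.5649, -0.1745, 0.2174]
tool_rot: [-0.706, 0.708, 0.003, -0.001]
ft_force: [0.7, -0.3, -2.0]
grip_width: 0.0378
grasp_force: 60.4
```

Request:
apply_moves --pt "-1 0 0 0" --pt "-1 0 0 0" --pt "-1 0 0 0" --pt "-1 0 0 0" --pt "-1 0 0 0"

```text
clock: 27.72
eef_pos: [0.565, -0.0748, 0.2176]
tool_rot: [-0.706, 0.708, 0.002, -0.001]
ft_force: [0.8, -0.4, -1.4]
grip_width: 0.0376
grasp_force: 60.4
```

Request:
apply_moves --pt "-1 0 0 0" --pt "-1 0 0 0" --pt "-1 0 0 0" --pt "-1 0 0 0" --pt "-1 0 0 0"

```text
clock: 28.13
eef_pos: [0.5651, 0.0249, 0.2177]
tool_rot: [-0.706, 0.708, 0.002, -0.002]
ft_force: [-0.1, -0.1, -2.0]
grip_width: 0.0378
grasp_force: 60.4
```

Request:
apply_moves --pt "-1 0 0 0" --pt "-1 0 0 0" --pt "-1 0 0 0" --pt "-1 0 0 0" --pt "-1 0 0 0"

```text
clock: 28.55
eef_pos: [0.5653, 0.1247, 0.2178]
tool_rot: [-0.706, 0.708, 0.002, -0.002]
ft_force: [-0.1, -0.2, -1.6]
grip_width: 0.0384
grasp_force: 60.4
```

Request:
apply_moves --pt "-1 0 0 0" --pt "-1 0 0 0" --pt "-0.8 0 0 0" --pt "-0.45 0 0 0" --pt "0 0 0 0"

```text
clock: 28.97
eef_pos: [0.5658, 0.1904, 0.2181]
tool_rot: [0.707, -0.707, -0.002, 0.001]
ft_force: [0.2, -0.7, -2.5]
grip_width: 0.038
grasp_force: 60.4
```

Request:
apply_moves --pt "0 0 0.5 0" --pt "0 0 0.8 0" --pt "0 0 0.7 0" --pt "0 0 0.5 0" --pt "0 0 0 0"

```text
clock: 29.38
eef_pos: [0.5651, 0.1868, 0.1662]
tool_rot: [-0.706, 0.709, 0.002, -0.003]
ft_force: [-1.1, 0.4, -2.4]
grip_width: 0.0378
grasp_force: 60.5
```

```bash
python3 look.py d "[.566,.189,.1]" 50;python3 st.py
```

```text
29.4833 [0.5667 0.1876 0.1691] [-0.7059  0.7083  0.0012 -0.0011] [ 3.190e-01  4.800e-01  1.300e-01  1.225e+00  1.000e-03 -1.248e+00] 0.03785287145796537
171 140 4.0
169 171 4.0
29.4833 pos [0.5667 0.1876 0.1691] z [-0.003  0.    -1.   ] yaw -90.2 q [ 3.190e-01  4.800e-01  1.300e-01  1.225e+00  1.000e-03 -1.248e+00] w 0.0379 [ 0.5 -0.6 -0.3]
```

View pics/d.png

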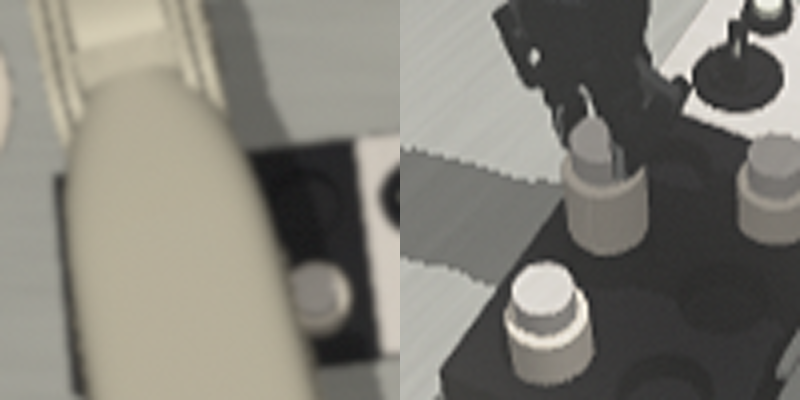

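Spare A stands upright and seated at (545,300) in the right-hand view. Spare B hangs over the middle +x well at (605,215). Lowering.

Request:
apply_moves --pt "0 0 0.4 0" --pt "0 0 0.5 0" --pt "0 0 0.4 0" --pt "0 0 0.2 0" --pt "0 0 0 0"

```text
clock: 29.9
eef_pos: [0.5659, 0.1883, 0.1379]
tool_rot: [-0.706, 0.708, 0.002, -0.002]
ft_force: [0.2, -0.1, -1.5]
grip_width: 0.0378
grasp_force: 60.5
```

Request:
apply_moves --pt "0 0 0.1 0" --pt "0 0 0.15 0" --pt "0 0 0.15 0" --pt "0 0 0.1 0" --pt "0 0 0 0"

```text
clock: 30.32
eef_pos: [0.5667, 0.1885, 0.1292]
tool_rot: [-0.706, 0.708, 0.001, -0.001]
ft_force: [-0.1, 1.0, -2.4]
grip_width: 0.0382
grasp_force: 60.5
```

```bash
python3 st.py
```

```text
30.3167 pos [0.5667 0.1885 0.1292] z [-0.002  0.001 -1.   ] yaw -90.1 q [ 3.210e-01  5.090e-01  7.000e-02  1.133e+00  1.000e-03 -1.248e+00] w 0.0382 [-0.1  1.  -2.4]
```

Request:
apply_moves --pt "0 0 0.2 0" --pt "0 0 0.25 0" --pt "0 0 0.2 0" --pt "0 0 0.1 0" --pt "0 0 0 0"

```text
clock: 30.73
eef_pos: [0.5665, 0.1884, 0.1137]
tool_rot: [-0.706, 0.708, 0.001, -0.001]
ft_force: [0.4, 0.0, -1.4]
grip_width: 0.0379
grasp_force: 60.5
```

Request:
apply_moves --pt "0 0 0.05 0" --pt "0 0 0.05 0" --pt "0 0 0.05 0" --pt "0 0 0 0" --pt "0 0 0 0"

```text
clock: 31.15
eef_pos: [0.567, 0.1886, 0.1117]
tool_rot: [-0.706, 0.708, 0.001, -0.0]
ft_force: [-0.6, -0.2, -1.0]
grip_width: 0.0381
grasp_force: 60.5
```

Request:
apply_moves --pt "0 0 0 0" --pt "0 0 0 0" --pt "0 0 0 0" --pt "0 0 0 0" --pt "0 0 0 0" --claw 0.3

```text
clock: 31.57
eef_pos: [0.5671, 0.1887, 0.112]
tool_rot: [-0.706, 0.708, 0.001, -0.0]
ft_force: [-0.1, -0.4, 0.0]
grip_width: 0.0596
grasp_force: 0.0
```

Request:
apply_moves --pt "0 0 -0.3 0" --pt "0 0 -0.6 0" --pt "0 0 -0.8 0" --pt "0 0 -0.9 0" --pt "0 0 -0.9 0"

```text
clock: 31.98
eef_pos: [0.5669, 0.1885, 0.1827]
tool_rot: [-0.706, 0.708, 0.001, -0.0]
ft_force: [0.1, 0.0, -0.4]
grip_width: 0.06
grasp_force: 0.0
```

Request:
apply_moves --pt "0.2 0 -0.9 0" --pt "0.4 0.1 -0.6 0" --pt "0.8 0.2 0 0" --pt "1 0.2 0 0" --pt "1 0.2 0 0"

```text
clock: 32.4
eef_pos: [0.5527, 0.1198, 0.2122]
tool_rot: [-0.707, 0.708, 0.001, -0.0]
ft_force: [-0.3, -0.3, -0.5]
grip_width: 0.0596
grasp_force: 0.0
```

Request:
apply_moves --pt "1 0.2 0 0" --pt "1 0.2 0 0" --pt "1 0.2 0 0" --pt "1 0.2 0 0" --pt "1 0.2 0 0"

```text
clock: 32.82
eef_pos: [0.532, 0.0193, 0.2119]
tool_rot: [-0.706, 0.708, 0.001, -0.0]
ft_force: [0.5, 0.5, -0.0]
grip_width: 0.0598
grasp_force: 0.0
```

Request:
apply_moves --pt "1 0.2 0 0" --pt "1 0.2 0 0" --pt "1 0.2 0 0" --pt "1 0.2 0 0" --pt "1 0.2 0 0"

```text
clock: 33.23
eef_pos: [0.5117, -0.0807, 0.2119]
tool_rot: [-0.706, 0.708, 0.001, -0.0]
ft_force: [0.5, 0.2, -0.3]
grip_width: 0.0596
grasp_force: 0.0
```

Request:
apply_moves --pt "1 0.2 0 0" --pt "1 0.2 0 0" --pt "1 0.2 0 0" --pt "1 0.2 0 0" --pt "1 0.2 0 0"

```text
clock: 33.65
eef_pos: [0.4915, -0.1805, 0.2118]
tool_rot: [-0.706, 0.708, 0.001, -0.0]
ft_force: [0.5, 0.5, 0.9]
grip_width: 0.0599
grasp_force: 0.0
```

```bash
python3 sp.py; python3 st.py
```

```text
lid? [354.8 127.4] [349 124  12   8  73] [ 0.4649 -0.3762  0.088 ] [ 0.456  -0.3521  0.108 ]
lid? [355.5 136.8] [347 132  15   8  34] [ 0.4413 -0.3356  0.088 ] [ 0.433  -0.3123  0.108 ]
lid? [265.5 219.4] [255 212  18  12  51] [0.4778 0.1055 0.088 ] [0.4687 0.1187 0.108 ]
lid? [221.8 229.7] [211 222  19  12  57] [0.5499 0.2002 0.088 ] [0.5391 0.2113 0.108 ]
lid? [207.4 252.8] [196 244  20  14  73] [0.5331 0.2771 0.088 ] [0.5227 0.2865 0.108 ]
33.75 pos [ 0.4912 -0.182   0.2117] z [-0.002 -0.    -1.   ] yaw -90.4 q [-3.540e-01  3.100e-01 -1.100e-02  1.252e+00 -1.000e-03 -1.919e+00] w 0.0592 [ 0.4 -0.5  0.5]
```

Request:
apply_moves --pt "1 0.2 0 0" --pt "1 0.2 0 0" --pt "1 0.2 0 0" --pt "1 0.2 0 0" --pt "1 0.2 0 0"

```text
clock: 34.17
eef_pos: [0.4716, -0.2795, 0.2117]
tool_rot: [-0.706, 0.708, 0.001, -0.0]
ft_force: [0.7, 0.1, 0.4]
grip_width: 0.0599
grasp_force: 0.0
```

Request:
apply_moves --pt "1 0.2 0 0" --pt "1 0.1 0 0" --pt "1 0 0 0" --pt "1 0 0 0" --pt "0.7 0 0 0"

```text
clock: 34.58
eef_pos: [0.4656, -0.3743, 0.2115]
tool_rot: [-0.706, 0.708, 0.001, -0.0]
ft_force: [-0.0, -0.1, -0.2]
grip_width: 0.0597
grasp_force: 0.0
```

Request:
apply_moves --pt "0 0 0 0" --pt "0 0 0 0" --pt "0 0 0 0" --pt "0 0 0 0" --pt "0 0 0 0"

```text
clock: 35.0
eef_pos: [0.4659, -0.3722, 0.2116]
tool_rot: [-0.707, 0.707, 0.001, -0.0]
ft_force: [0.6, 0.3, -0.5]
grip_width: 0.0602
grasp_force: 0.0
```

```bash
python3 sp.py|head -2; python3 st.py
```

```text
lid? [356.4 126.3] [351 124  10   8  34] [ 0.4633 -0.3843  0.088 ] [ 0.4545 -0.36    0.108 ]
lid? [291.6 180.6] [287 177  10   8  65] [ 0.4998 -0.055   0.088 ] [ 0.4902 -0.0381  0.108 ]
35.1 pos [ 0.466  -0.3725  0.2116] z [-0.002  0.001 -1.   ] yaw -90.1 q [-0.674  0.454  0.202  1.321 -0.    -2.244] w 0.0594 [-0.3 -0.2 -0. ]
```

Request:
apply_moves --pt "0.15 0.05 0.8 0" --pt "0 0 0.8 0" --pt "0 0 0.8 0" --pt "0 0 0.8 0" --pt "0 0 0.8 0"

```text
clock: 35.52
eef_pos: [0.4647, -0.3758, 0.1309]
tool_rot: [-0.706, 0.708, 0.001, -0.0]
ft_force: [-0.2, 0.4, -0.1]
grip_width: 0.0597
grasp_force: 0.0
```

Request:
apply_moves --pt "0 0 0.8 0" --pt "0 0 0.7 0" --pt "0 0 0.4 0" --pt "0 0 0.15 0" --pt "0 0 0 0"

```text
clock: 35.93
eef_pos: [0.4643, -0.3757, 0.0898]
tool_rot: [-0.706, 0.708, 0.002, -0.0]
ft_force: [-0.3, 0.8, -0.1]
grip_width: 0.0598
grasp_force: 0.0
```

Request:
apply_moves --pt "0 0 0 0" --pt "0 0 0 0" --pt "0 0 0 0" --pt "0 0 0 0" --pt "0 0 0 0" --claw 1

```text
clock: 36.35
eef_pos: [0.4655, -0.3768, 0.0919]
tool_rot: [-0.706, 0.708, -0.001, -0.0]
ft_force: [0.5, -0.5, 4.2]
grip_width: 0.0375
grasp_force: 60.5
```

Request:
apply_moves --pt "0 0 0 0" --pt "0 0 0 0" --pt "0 0 0 0" --pt "0 0 0 0" --pt "0 0 0 0"

```text
clock: 36.77
eef_pos: [0.4656, -0.3768, 0.0919]
tool_rot: [-0.706, 0.708, -0.001, -0.0]
ft_force: [0.5, 0.5, 6.4]
grip_width: 0.0381
grasp_force: 60.6
```

```bash
python3 st.py
```

```text
36.7667 pos [ 0.4656 -0.3768  0.0919] z [ 0.001 -0.001 -1.   ] yaw -90.1 q [-0.68   0.543  0.022  1.048 -0.    -2.249] w 0.0381 [0.5 0.5 6.4]
```

Request:
apply_moves --pt "0 0 -0.3 0" --pt "0 0 -0.6 0" --pt "0 0 -0.8 0" --pt "0 0 -0.9 0" --pt "0 0 -0.9 0"

```text
clock: 37.18
eef_pos: [0.4635, -0.3754, 0.1598]
tool_rot: [-0.706, 0.708, 0.003, -0.001]
ft_force: [1.4, 0.2, -2.2]
grip_width: 0.0378
grasp_force: 60.5
```

Request:
apply_moves --pt "0 0 -0.9 0" --pt "0 0 -0.9 0" --pt "0 0 -0.7 0" --pt "0 0 -0.4 0" --pt "0 0 -0.1 0"

```text
clock: 37.6
eef_pos: [0.4649, -0.3765, 0.2216]
tool_rot: [-0.706, 0.708, 0.0, -0.0]
ft_force: [0.4, -1.5, -2.8]
grip_width: 0.0378
grasp_force: 60.5
```

Request:
apply_moves --pt "-0.4 0 0 0" --pt "-0.8 0 0 0" --pt "-1 0 0 0" --pt "-1 0 0 0" --pt "-1 0 0 0"

```text
clock: 38.02
eef_pos: [0.4638, -0.2903, 0.2185]
tool_rot: [-0.706, 0.708, 0.003, -0.001]
ft_force: [0.6, 0.2, -2.8]
grip_width: 0.038
grasp_force: 60.6
```

Request:
apply_moves --pt "-1 0 0 0" --pt "-1 0 0 0" --pt "-1 0 0 0" --pt "-1 0 0 0" --pt "-1 0 0 0"

```text
clock: 38.43
eef_pos: [0.4638, -0.1903, 0.2188]
tool_rot: [-0.706, 0.708, 0.003, -0.001]
ft_force: [0.2, 0.3, -3.3]
grip_width: 0.0376
grasp_force: 60.6
```

Request:
apply_moves --pt "-1 0 0 0" --pt "-1 0 0 0" --pt "-1 0 0 0" --pt "-1 0 0 0" --pt "-1 0 0 0"

```text
clock: 38.85
eef_pos: [0.4639, -0.0906, 0.219]
tool_rot: [-0.706, 0.708, 0.002, -0.001]
ft_force: [1.2, -1.5, -3.0]
grip_width: 0.0376
grasp_force: 60.6
```

Request:
apply_moves --pt "-1 0 0 0" --pt "-1 0 0 0" --pt "-1 0 0 0" --pt "-1 0 0 0" --pt "-1 0 0 0"

```text
clock: 39.27
eef_pos: [0.464, 0.0091, 0.2192]
tool_rot: [-0.706, 0.708, 0.002, -0.002]
ft_force: [0.5, -0.3, -2.6]
grip_width: 0.0379
grasp_force: 60.6
```

Request:
apply_moves --pt "-1 0 0 0" --pt "-1 0 0 0" --pt "-1 0 0 0" --pt "-1 0 0 0" --pt "-1 0 0 0"

```text
clock: 39.68
eef_pos: [0.4642, 0.1088, 0.2192]
tool_rot: [-0.706, 0.708, 0.002, -0.002]
ft_force: [1.2, -0.8, -2.2]
grip_width: 0.0379
grasp_force: 60.6
```

Request:
apply_moves --pt "-1 0 0 0" --pt "-1 0 0 0" --pt "-1 0 0 0" --pt "-1 0 0 0" --pt "-1 0 0 0"

```text
clock: 40.1
eef_pos: [0.4645, 0.2085, 0.2192]
tool_rot: [-0.706, 0.708, 0.002, -0.002]
ft_force: [0.7, 0.4, -2.8]
grip_width: 0.0379
grasp_force: 60.6
```

Request:
apply_moves --pt "-1 -0.1 0 0" --pt "-0.8 -0.05 0 0" --pt "-0.45 0 0 0" --pt "0 0 0 0" --pt "0 0 0 0"

```text
clock: 40.52
eef_pos: [0.4683, 0.2524, 0.2198]
tool_rot: [-0.707, 0.708, 0.001, -0.002]
ft_force: [0.0, -0.7, -2.3]
grip_width: 0.0377
grasp_force: 60.6
```

Request:
apply_moves --pt "0 0 0.5 0" --pt "0 0 0.8 0" --pt "0 0 0.7 0" --pt "0 0 0.5 0" --pt "0 0 0 0"

```text
clock: 40.93
eef_pos: [0.4674, 0.2509, 0.1679]
tool_rot: [-0.706, 0.708, 0.002, -0.003]
ft_force: [-0.7, -0.5, -3.2]
grip_width: 0.0377
grasp_force: 60.6
```

```bash
python3 look.py e "[.5,.19,.1]" 60;python3 st.py
```

```text
41.0333 [0.469  0.252  0.1705] [-0.7059  0.7083  0.0011 -0.0009] [ 4.920e-01  3.550e-01 -5.800e-02  1.160e+00  1.000e-03 -1.075e+00] 0.0377462767717857
160 150 3.3333333333333335
179 173 3.3333333333333335
41.0333 pos [0.469  0.252  0.1705] z [-0.003  0.    -1.   ] yaw -90.2 q [ 4.920e-01  3.550e-01 -5.800e-02  1.160e+00  1.000e-03 -1.075e+00] w 0.0377 [ 0.3 -0.  -2. ]
```

View pics/e.png

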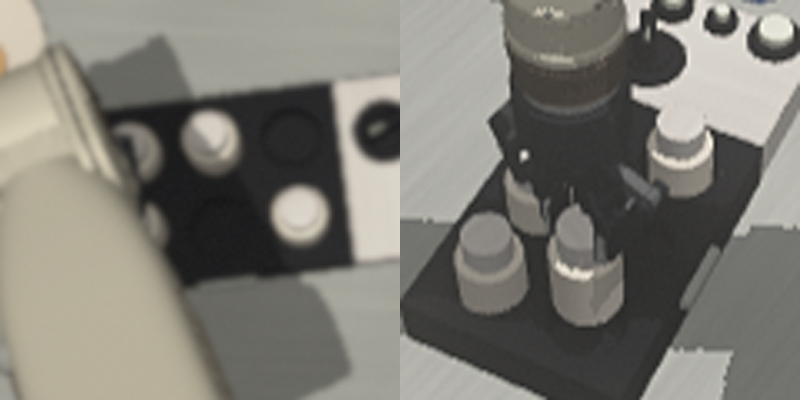

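In the side view (right pane), the held pot C is at (587,290) over the near end well. A is seated at (490,265) and B at (530,200). Pot0 at (682,150) is untouched. Lowering.

Request:
apply_moves --pt "-0.06 0 0.4 0" --pt "0 0 0.5 0" --pt "0 0 0.4 0" --pt "0 0 0.2 0" --pt "0 0 0 0"

```text
clock: 41.45
eef_pos: [0.4682, 0.2535, 0.1393]
tool_rot: [-0.706, 0.708, 0.001, -0.002]
ft_force: [0.1, -0.0, -2.8]
grip_width: 0.0377
grasp_force: 60.6
```

Request:
apply_moves --pt "0 0 0.1 0" --pt "0 0 0.15 0" --pt "0 0 0.15 0" --pt "0 0 0.1 0" --pt "0 0 0 0"

```text
clock: 41.87
eef_pos: [0.4689, 0.2539, 0.1305]
tool_rot: [-0.706, 0.708, 0.001, -0.001]
ft_force: [-0.7, -0.4, -2.4]
grip_width: 0.0381
grasp_force: 60.6
```

```bash
python3 st.py
```

```text
41.8667 pos [0.4689 0.2539 0.1305] z [-0.002  0.001 -1.   ] yaw -90.1 q [ 0.495  0.391 -0.117  1.065  0.002 -1.073] w 0.0381 [-0.7 -0.4 -2.4]
```

Request:
apply_moves --pt "0 0 0.2 0" --pt "0 0 0.25 0" --pt "0 0 0.2 0" --pt "0 0 0.1 0" --pt "0 0 0 0"

```text
clock: 42.28
eef_pos: [0.4686, 0.2538, 0.115]
tool_rot: [-0.706, 0.708, 0.001, -0.001]
ft_force: [0.5, 0.5, -2.6]
grip_width: 0.0375
grasp_force: 60.6
```

Request:
apply_moves --pt "0 0 0.05 0" --pt "0 0 0.05 0" --pt "0 0 0.05 0" --pt "0 0 0 0" --pt "0 0 0 0"

```text
clock: 42.7
eef_pos: [0.4691, 0.2541, 0.113]
tool_rot: [-0.706, 0.708, 0.001, -0.0]
ft_force: [0.3, 0.1, -2.3]
grip_width: 0.0382
grasp_force: 60.6
```

Request:
apply_moves --pt "0 0 0 0" --pt "0 0 0 0" --pt "0 0 0 0" --pt "0 0 0 0" --pt "0 0 0 0" --claw 0.3

```text
clock: 43.12
eef_pos: [0.4693, 0.2542, 0.1132]
tool_rot: [-0.706, 0.708, 0.001, 0.0]
ft_force: [0.6, 0.3, -0.1]
grip_width: 0.0597
grasp_force: 0.0
```

Request:
apply_moves --pt "0 0 -0.3 0" --pt "0 0 -0.6 0" --pt "0 0 -0.8 0" --pt "0 0 -0.9 0" --pt "0 0 -0.9 0"

```text
clock: 43.53
eef_pos: [0.469, 0.2539, 0.1839]
tool_rot: [-0.706, 0.708, 0.001, -0.0]
ft_force: [-0.1, -0.4, -0.2]
grip_width: 0.06
grasp_force: 0.0
```

Request:
apply_moves --pt "0.2 0 -0.9 0" --pt "0.4 0.1 -0.6 0" --pt "0.8 0.2 0 0" --pt "1 0.2 0 0" --pt "1 0.2 0 0"

```text
clock: 43.95
eef_pos: [0.4548, 0.1852, 0.2134]
tool_rot: [-0.707, 0.708, 0.001, -0.0]
ft_force: [-0.4, 0.2, -0.3]
grip_width: 0.0594
grasp_force: 0.0
```

Request:
apply_moves --pt "1 0.2 0 0" --pt "1 0.2 0 0" --pt "1 0.2 0 0" --pt "1 0.2 0 0" --pt "1 0.2 0 0"

```text
clock: 44.37
eef_pos: [0.4341, 0.0847, 0.213]
tool_rot: [-0.706, 0.708, 0.001, -0.0]
ft_force: [-0.4, -0.5, -0.0]
grip_width: 0.0597
grasp_force: 0.0
```

Request:
apply_moves --pt "1 0.2 0 0" --pt "1 0.2 0 0" --pt "1 0.2 0 0" --pt "1 0.2 0 0" --pt "1 0.2 0 0"

```text
clock: 44.78
eef_pos: [0.4138, -0.0151, 0.213]
tool_rot: [-0.706, 0.708, 0.001, -0.0]
ft_force: [0.4, 0.8, 0.1]
grip_width: 0.06
grasp_force: 0.0
```

Request:
apply_moves --pt "1 0.2 0 0" --pt "1 0.2 0 0" --pt "1 0.2 0 0" --pt "1 0.2 0 0" --pt "1 0.2 0 0"

```text
clock: 45.2
eef_pos: [0.3935, -0.115, 0.213]
tool_rot: [-0.706, 0.708, 0.001, -0.0]
ft_force: [0.5, 0.3, -0.5]
grip_width: 0.0596
grasp_force: 0.0
```

```bash
python3 st.py; cat > kn.py <<'E'
from h import *
T,S=cam("top"),cam("side");o=np.zeros((600,800,3),np.uint8)
def cr(c,x0,x1,y0,y1,w,h,g=1.): return cv2.resize(np.clip(c["image"][y0:y1,x0:x1].astype(float)*g,0,255).astype(np.uint8),(w,h),interpolation=cv2.INTER_CUBIC)
o[:300,:400]=cr(T,180,312,163,262,400,300);o[:300,400:]=cr(S,172,320,160,271,400,300)
o[300:,:300]=cr(T,262,290,175,203,300,300,1.6);o[300:,300:600]=cr(S,240,268,168,196,300,300,1.6)
cv2.imwrite("pics/kn.png",o);cv2.imwrite("kn_t.png",T["image"]);cv2.imwrite("kn_s.png",S["image"])
g=cv2.cvtColor(T["image"],cv2.COLOR_BGR2GRAY)
for p,s in blobs(g<95,(264,287,177,201),60): print("disc top px",p,s)
g=cv2.cvtColor(S["image"],cv2.COLOR_BGR2GRAY)
for p,s in blobs(g<95,(240,267,176,200),30): print("disc side px",p,s)
E
python3 kn.py
```

```text
45.2 pos [ 0.3935 -0.115   0.213 ] z [-0.002  0.001 -1.   ] yaw -90.2 q [-0.284  0.089 -0.287  1.197  0.    -1.852] w 0.0596 [ 0.5  0.3 -0.5]
disc top px [275. 189.] [267 181  17  17 238]
disc side px [253.6 188. ] [242 176  25  23 357]
```

View pics/kn.png

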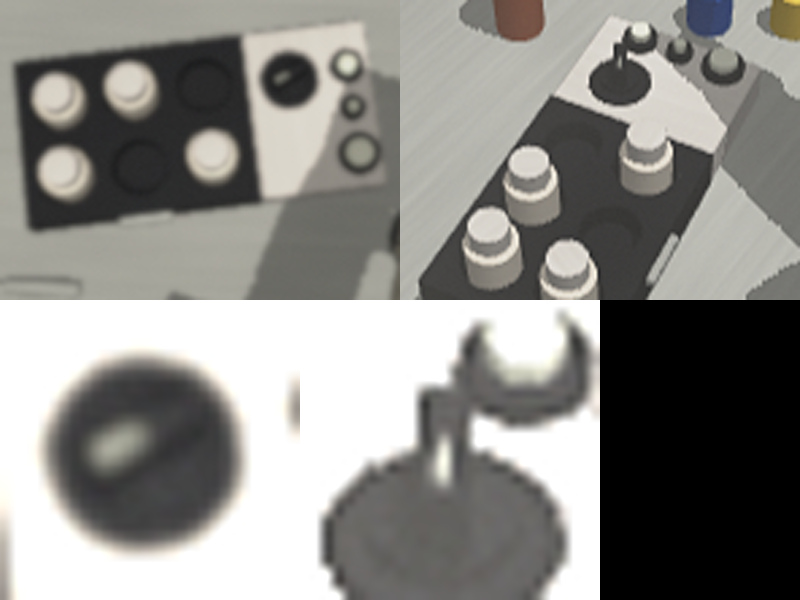

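All three spares and pot0 are seated: top view (58,97), (130,87), (65,172) and (212,155). The knob bar points away from its white mark along world −53°, because the side view at (445,420) sees it end-on. Going to the knob.

Request:
apply_moves --pt "-0.64 -0.98 0 0" --pt "-0.64 -0.98 0 0" --pt "-0.64 -0.98 0 0" --pt "-0.64 -0.98 0 0" --pt "-0.64 -0.98 0 0" --claw 0.5

```text
clock: 45.72
eef_pos: [0.4931, -0.0489, 0.2128]
tool_rot: [-0.706, 0.708, 0.001, -0.0]
ft_force: [-0.9, -1.1, 0.5]
grip_width: 0.0425
grasp_force: 0.0
```

Request:
apply_moves --pt "-0.64 -0.98 0 0" --pt "-0.64 -0.98 0 0" --pt "-0.64 -0.98 0 0" --pt "-0.64 -0.98 0 0" --pt "-0.64 -0.98 0 0"

```text
clock: 46.13
eef_pos: [0.5911, 0.0151, 0.2125]
tool_rot: [-0.706, 0.708, 0.001, -0.0]
ft_force: [0.6, -0.8, -0.1]
grip_width: 0.0428
grasp_force: 0.0
```

Request:
apply_moves --pt "0 0 0 -0.117" --pt "0 0 0 -0.117" --pt "0 0 0 -0.117" --pt "0 0 0 -0.117" --pt "0 0 0 -0.117"

```text
clock: 46.55
eef_pos: [0.5903, 0.0145, 0.2124]
tool_rot: [0.888, -0.459, -0.001, 0.0]
ft_force: [0.5, 0.3, -0.1]
grip_width: 0.0424
grasp_force: 0.0
```

Request:
apply_moves --pt "0 0 0.7 -0.03" --pt "0 0 0.9 0" --pt "0 0 0.9 0" --pt "0 0 0.5 0" --pt "0 0 0 0"

```text
clock: 46.97
eef_pos: [0.5885, 0.0142, 0.1498]
tool_rot: [0.894, -0.448, -0.004, 0.001]
ft_force: [0.4, 0.0, -0.2]
grip_width: 0.0428
grasp_force: 0.0
```

Request:
apply_moves --pt "0 0 0 0" --pt "0 0 0 0" --pt "0 0 0 0" --pt "0 0 0 0" --pt "0 0 0 0"

```text
clock: 47.38
eef_pos: [0.5911, 0.0137, 0.1534]
tool_rot: [0.894, -0.448, -0.0, -0.0]
ft_force: [-0.4, 0.1, 0.3]
grip_width: 0.0431
grasp_force: 0.0
```

```bash
python3 st.py; python3 - <<'E'
from h import *
T,S=cam("top"),cam("side")
a=plane(T,(275,189),.062);b=plane(S,(253.,189.6),.062);t=tri(T,(275,189),S,(253,189.6));print(a,b,t)
m=(a+b)/2;o=np.array(bot.get_obs()["eef_pos"]);d=m-o;y=np.radians(-53.)
print("to go",d[:2],"tx,ty",(d[0]*np.cos(y)+d[1]*np.sin(y))/.02,(d[0]*np.sin(y)-d[1]*np.cos(y))/.02)
E
```

```text
47.3833 pos [0.5911 0.0137 0.1534] z [-0.     0.001 -1.   ] yaw -53.2 q [ 2.300e-02  4.770e-01  8.400e-02  1.178e+00  1.000e-03 -2.190e+00] w 0.0431 [-0.4  0.1  0.3]
[0.58794078 0.0135059  0.062     ] [0.5831834  0.01930192 0.062     ] (array([0.58902836, 0.01299367, 0.05309478]), np.float64(0.0017614456172724586))
to go [-0.00529099  0.0027002 ] tx,ty -0.26703336443480813 0.13002750414332254
```

Request:
apply_moves --pt "-0.09 0.12 0.7 0" --pt "0 0 0.7 0" --pt "0 0 0.7 0" --pt "0 0 0.5 0" --pt "0 0 0.3 0"

```text
clock: 47.9
eef_pos: [0.5867, 0.0137, 0.0932]
tool_rot: [0.894, -0.448, -0.002, 0.0]
ft_force: [1.0, 0.6, -0.8]
grip_width: 0.0426
grasp_force: 0.0
```

Request:
apply_moves --pt "0 0 0.15 0" --pt "0 0 0.05 0" --pt "0 0 0 0" --pt "0 0 0 0" --pt "0 0 0 0"

```text
clock: 48.32
eef_pos: [0.5881, 0.0138, 0.0913]
tool_rot: [0.894, -0.448, -0.0, -0.0]
ft_force: [0.0, -0.5, 0.9]
grip_width: 0.0426
grasp_force: 0.0
```

Request:
apply_moves --pt "0 0 0 0" --pt "0 0 0 0" --pt "0 0 0 0" --pt "0 0 0 0" --pt "0 0 0 0" --claw 1

```text
clock: 48.73
eef_pos: [0.5882, 0.0143, 0.0912]
tool_rot: [0.894, -0.448, -0.0, -0.001]
ft_force: [1.2, 2.4, 2.7]
grip_width: 0.0128
grasp_force: 60.9
```

```bash
python3 st.py
```

```text
48.7333 pos [0.5882 0.0143 0.0912] z [ 0.     0.002 -1.   ] yaw -53.2 q [ 2.300e-02  5.260e-01 -1.000e-02  1.034e+00  2.000e-03 -2.189e+00] w 0.0128 [1.2 2.4 2.7]
```

Request:
apply_moves --pt "0 0 0 0.1" --pt "0 0 0 0.1" --pt "0 0 0 0.1" --pt "0 0 0 0.1" --pt "0 0 0 0.1"

```text
clock: 49.15
eef_pos: [0.5892, 0.0147, 0.0912]
tool_rot: [0.746, -0.666, -0.0, -0.002]
ft_force: [3.8, 4.0, 0.7]
grip_width: 0.0125
grasp_force: 60.6
```

Request:
apply_moves --pt "0 0 0 0.1" --pt "0 0 0 0.1" --pt "0 0 0 0.1" --pt "0 0 0 0.1" --pt "0 0 0 0.1"

```text
clock: 49.57
eef_pos: [0.5903, 0.0146, 0.0912]
tool_rot: [-0.548, 0.836, -0.0, 0.002]
ft_force: [7.2, 3.5, -2.6]
grip_width: 0.0128
grasp_force: 60.3
```

Request:
apply_moves --pt "0 0 0 0.1" --pt "0 0 0 0.1" --pt "0 0 0 0.1" --pt "0 0 0 0.1" --pt "0 0 0 0.1"

```text
clock: 49.98
eef_pos: [0.5912, 0.014, 0.0913]
tool_rot: [-0.313, 0.95, -0.0, 0.003]
ft_force: [8.0, 2.0, -3.2]
grip_width: 0.0129
grasp_force: 60.0
```

```bash
python3 st.py; python3 -c "
from workcell import bot;print(bot.get_obs()['ft_torque'])"
```

```text
49.9833 pos [0.5912 0.014  0.0913] z [ 0.006  0.001 -1.   ] yaw -143.5 q [ 2.300e-02  5.280e-01 -8.000e-03  1.029e+00  1.000e-03 -6.140e-01] w 0.0129 [ 8.   2.  -3.2]
[ 0.24702551 -1.68842095  0.05062507]
```

Request:
apply_moves --pt "-0.08 -0.06 0 0.1" --pt "0 0 0 0.1" --pt "0 0 0 0.1" --pt "0 0 0 0.1" --pt "0 0 0 0.1"

```text
clock: 50.4
eef_pos: [0.5918, 0.013, 0.0912]
tool_rot: [-0.056, 0.998, -0.001, 0.002]
ft_force: [5.0, -0.6, 0.6]
grip_width: 0.0129
grasp_force: 60.5
```

Request:
apply_moves --pt "0 0 0 0.1" --pt "0 0 0 0.1" --pt "0 0 0 0.1" --pt "0 0 0 0.1" --pt "0 0 0 0.1"

```text
clock: 50.82
eef_pos: [0.5908, 0.0123, 0.0913]
tool_rot: [0.202, 0.979, -0.001, 0.001]
ft_force: [-12.0, 0.7, 20.7]
grip_width: 0.0128
grasp_force: 113.7
```

Request:
apply_moves --pt "0 0 0 0.1" --pt "0 0 0 0.1" --pt "0 0 0 0.1" --pt "0 0 0 0.1" --pt "0 0 0 0.1"

```text
clock: 51.23
eef_pos: [0.5902, 0.0128, 0.0922]
tool_rot: [0.431, 0.903, -0.004, 0.002]
ft_force: [-1.0, -14.5, 9.5]
grip_width: 0.0132
grasp_force: 577.6
```

```bash
python3 st.py; python3 -c "
from workcell import bot;print(bot.get_obs()['ft_torque'])"
```

```text
51.2333 pos [0.5902 0.0128 0.0922] z [ 0.001 -0.009 -1.   ] yaw 129.0 q [ 0.026  0.528 -0.003  1.038 -0.009  0.916] w 0.0132 [ -1.  -14.5   9.5]
[-2.65170989  0.46596203 17.45079941]
```

Strong resistance: 17 Nm, with the grip force surging. That's the end stop at about 145–150° of turn. Easing the twist back before I release.

Request:
apply_moves --pt "0 0 0 -0.1" --pt "0 0 0 -0.1" --pt "0 0 0 -0.1" --pt "0 0 0 -0.1" --pt "0 0 0 -0.05"

```text
clock: 51.65
eef_pos: [0.5903, 0.0126, 0.0916]
tool_rot: [0.222, 0.975, -0.002, 0.001]
ft_force: [0.5, -4.3, 3.5]
grip_width: 0.013
grasp_force: 130.7
```

```bash
python3 st.py; python3 -c "
from workcell import bot;print(bot.get_obs()['ft_torque'],bot.get_obs()['grasp_force'])"
```

```text
51.65 pos [0.5903 0.0126 0.0916] z [ 0.    -0.004 -1.   ] yaw 154.4 q [ 0.023  0.529 -0.004  1.037 -0.004  0.47 ] w 0.013 [ 0.5 -4.3  3.5]
[-0.83971207 -0.0176574   1.81433364] 130.74246102652978
```

Request:
apply_moves --pt "0 0 0 0" --pt "0 0 0 0" --pt "0 0 0 0" --pt "0 0 0 0" --pt "0 0 0 0" --claw 0.5

```text
clock: 52.07
eef_pos: [0.5891, 0.0138, 0.0902]
tool_rot: [0.227, 0.974, 0.0, -0.001]
ft_force: [0.3, 0.5, -0.1]
grip_width: 0.0428
grasp_force: 0.0
```

Request:
apply_moves --pt "0 0 -0.5 0" --pt "0 0 -0.9 0" --pt "0 0 -0.9 0" --pt "0 0 -0.9 0" --pt "0 0 -0.8 0"

```text
clock: 52.48
eef_pos: [0.5899, 0.0138, 0.1725]
tool_rot: [0.227, 0.974, 0.0, -0.0]
ft_force: [-0.3, -0.4, -0.0]
grip_width: 0.0427
grasp_force: 0.0
```

```bash
python3 st.py
```

```text
52.4833 pos [0.5899 0.0138 0.1725] z [-0.001  0.001 -1.   ] yaw 153.7 q [2.300e-02 4.620e-01 1.110e-01 1.221e+00 1.000e-03 4.810e-01] w 0.0427 [-0.3 -0.4 -0. ]
```

Request:
apply_moves --pt "0 0 -0.3 -0.0876" --pt "0 0 -0.3 -0.0876" --pt "0 0 -0.3 -0.0876" --pt "0 0 0 -0.0876" --pt "0 0 0 -0.0876" --claw 1

```text
clock: 52.9
eef_pos: [0.5901, 0.0137, 0.1901]
tool_rot: [-0.002, 1.0, 0.0, 0.0]
ft_force: [0.3, -0.2, -0.1]
grip_width: 0.0002
grasp_force: 0.0
```

Request:
apply_moves --pt "0.95 -0.8 0 0" --pt "0.95 -0.8 0 0" --pt "0.95 -0.8 0 0" --pt "0.95 -0.8 0 0" --pt "0.95 -0.8 0 0"

```text
clock: 53.32
eef_pos: [0.4939, -0.0669, 0.1894]
tool_rot: [-0.0, 1.0, 0.0, -0.001]
ft_force: [-0.5, 0.1, 0.5]
grip_width: -0.0002
grasp_force: 0.0
```

Request:
apply_moves --pt "0.95 -0.8 0 0" --pt "0.95 -0.8 0 0" --pt "0.95 -0.8 0 0" --pt "0.95 -0.8 0 0" --pt "0.95 -0.8 0 0"

```text
clock: 53.73
eef_pos: [0.3989, -0.1471, 0.1896]
tool_rot: [-0.0, 1.0, 0.0, -0.0]
ft_force: [-0.1, 0.3, 0.4]
grip_width: 0.0001
grasp_force: 0.0
```

```bash
python3 st.py; sed -i 's#pics/kn.png#pics/kn2.png#' kn.py; python3 kn.py
```

```text
53.7333 pos [ 0.3989 -0.1471  0.1896] z [-0.001  0.    -1.   ] yaw -180.0 q [-0.353  0.136 -0.297  1.139  0.    -0.354] w 0.0001 [-0.1  0.3  0.4]
disc top px [275.  189.1] [267 181  17  17 237]
disc side px [260.2 177.1] [255 176  12   4  35]
disc side px [252.7 189.3] [242 178  23  21 324]
```

View pics/kn2.png

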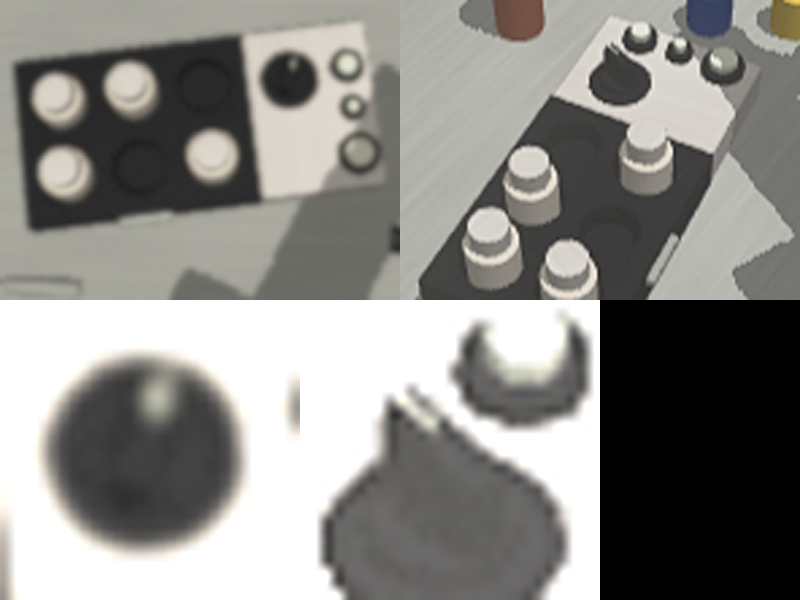

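The mark turned about 145° clockwise, from upper left to (157,393), which fits the end stop. Pots are all still in place. Now the small key at (0.560,-0.0595).

Request:
apply_moves --pt "-0.8 0.435 0 0" --pt "-0.8 0.435 0 0" --pt "-0.8 0.435 0 0" --pt "-0.8 0.435 0 0" --pt "-0.8 0.435 0 0"

```text
clock: 54.25
eef_pos: [0.4812, -0.102, 0.1893]
tool_rot: [-0.0, 1.0, 0.0, -0.0]
ft_force: [0.0, 0.3, 0.3]
grip_width: -0.0
grasp_force: 0.0
```

Request:
apply_moves --pt "-0.8 0.435 0 0" --pt "-0.8 0.435 0 0" --pt "-0.8 0.435 0 0" --pt "-0.8 0.435 0 0" --pt "-0.8 0.435 0 0"

```text
clock: 54.67
eef_pos: [0.5611, -0.0581, 0.189]
tool_rot: [-0.001, 1.0, 0.001, -0.0]
ft_force: [-0.0, 0.3, -0.2]
grip_width: 0.0003
grasp_force: 0.0
```

Request:
apply_moves --pt "0 0 0.9 0" --pt "0 0 0.9 0" --pt "0 0 0.8 0" --pt "0 0 0.6 0" --pt "0 0 0.2 0"

```text
clock: 55.08
eef_pos: [0.5588, -0.0584, 0.1186]
tool_rot: [-0.001, 1.0, 0.001, -0.002]
ft_force: [-0.1, 0.1, 0.0]
grip_width: 0.0001
grasp_force: 0.0
```

Request:
apply_moves --pt "0 0 0 0" --pt "0 0 0 0" --pt "0 0 0 0" --pt "0 0 0 0" --pt "0 0 0 0"

```text
clock: 55.5
eef_pos: [0.5602, -0.0593, 0.1215]
tool_rot: [-0.0, 1.0, 0.0, 0.0]
ft_force: [-0.3, -0.0, 0.4]
grip_width: 0.0001
grasp_force: 0.0
```

```bash
python3 st.py
```

```text
55.5 pos [ 0.5602 -0.0593  0.1215] z [ 0.     0.001 -1.   ] yaw -180.0 q [-1.060e-01  4.520e-01 -4.600e-02  1.073e+00  1.000e-03 -1.060e-01] w 0.0001 [-0.3 -0.   0.4]
```

Request:
apply_moves --pt "0 0 0.4 0" --pt "0 0 0.4 0" --pt "0 0 0.3 0" --pt "0 0 0.2 0" --pt "0 0 0 0"

```text
clock: 55.92
eef_pos: [0.5586, -0.0592, 0.0931]
tool_rot: [-0.0, 1.0, 0.001, -0.002]
ft_force: [-1.4, 0.3, 1.6]
grip_width: 0.0
grasp_force: 0.9
```

Request:
apply_moves --pt "0 0 0.1 0" --pt "0 0 0.1 0" --pt "0 0 0.1 0" --pt "0 0 0.1 0" --pt "0 0 0 0"

```text
clock: 56.33
eef_pos: [0.5593, -0.0592, 0.088]
tool_rot: [-0.0, 1.0, 0.0, -0.001]
ft_force: [-5.2, 0.4, 9.9]
grip_width: -0.0002
grasp_force: 5.3
```

Request:
apply_moves --pt "0 0 0.05 0" --pt "0 0 0.05 0" --pt "0 0 0 0" --pt "0 0 0 0" --pt "0 0 0 0"

```text
clock: 56.75
eef_pos: [0.5593, -0.0593, 0.0878]
tool_rot: [-0.0, 1.0, 0.0, -0.0]
ft_force: [-9.9, 0.4, 20.5]
grip_width: -0.0001
grasp_force: 10.4
```

Small key bottomed at 20 N. Lifting and going to the medium key.

Request:
apply_moves --pt "0 0 -0.4 0" --pt "0 0 -0.6 0" --pt "0 0 -0.6 0" --pt "0 0 -0.2 0" --pt "0 0 0 0"

```text
clock: 57.17
eef_pos: [0.5609, -0.0594, 0.1217]
tool_rot: [-0.0, 1.0, 0.0, 0.001]
ft_force: [-0.3, -0.1, -0.5]
grip_width: 0.0001
grasp_force: 0.0
```

Request:
apply_moves --pt "-0.5 0.1 0 0" --pt "-0.7 0.1 0 0" --pt "-0.7 0.1 0 0" --pt "-0.45 0.1 0 0" --pt "0 0 0 0"

```text
clock: 57.58
eef_pos: [0.608, -0.0508, 0.1192]
tool_rot: [-0.001, 1.0, 0.001, -0.001]
ft_force: [-0.6, -0.6, 0.5]
grip_width: 0.0001
grasp_force: 0.0
```

Request:
apply_moves --pt "0 0 0 0" --pt "0 0 0 0" --pt "0 0 0 0" --pt "0 0 0 0" --pt "0 0 0 0"

```text
clock: 58.0
eef_pos: [0.6062, -0.0514, 0.1205]
tool_rot: [-0.0, 1.0, 0.0, -0.001]
ft_force: [-0.7, -0.5, -0.0]
grip_width: 0.0
grasp_force: 0.0
```

```bash
python3 st.py
```

```text
58.0 pos [ 0.6062 -0.0514  0.1205] z [-0.002  0.001 -1.   ] yaw -180.0 q [-8.500e-02  5.370e-01  9.200e-02  1.128e+00  1.000e-03 -8.500e-02] w 0.0 [-0.7 -0.5 -0. ]
```

Request:
apply_moves --pt "0 0 0.4 0" --pt "0 0 0.4 0" --pt "0 0 0.3 0" --pt "0 0 0.15 0" --pt "0 0 0 0"

```text
clock: 58.42
eef_pos: [0.6055, -0.0512, 0.094]
tool_rot: [-0.0, 1.0, 0.001, -0.002]
ft_force: [-0.6, -0.2, 0.9]
grip_width: 0.0
grasp_force: 0.7
```

Request:
apply_moves --pt "0 0 0.1 0" --pt "0 0 0.1 0" --pt "0 0 0.1 0" --pt "0 0 0.1 0" --pt "0 0 0 0"

```text
clock: 58.83
eef_pos: [0.6065, -0.0512, 0.0882]
tool_rot: [-0.0, 1.0, 0.0, -0.001]
ft_force: [-2.3, -0.1, 4.7]
grip_width: 0.0002
grasp_force: 2.4
```

Request:
apply_moves --pt "0 0 0.05 0" --pt "0 0 0.05 0" --pt "0 0 0 0" --pt "0 0 0 0" --pt "0 0 0 0"

```text
clock: 59.25
eef_pos: [0.6065, -0.0512, 0.0879]
tool_rot: [-0.0, 1.0, 0.0, -0.0]
ft_force: [-6.1, 0.6, 14.5]
grip_width: 0.0
grasp_force: 7.0
```

Medium key bottomed at 14 N. Now the large key.

Request:
apply_moves --pt "0 0 -0.4 0" --pt "0 0 -0.6 0" --pt "0 0 -0.6 0" --pt "0 0 -0.2 0" --pt "0 0 0 0"

```text
clock: 59.67
eef_pos: [0.6079, -0.0513, 0.1227]
tool_rot: [-0.0, 1.0, 0.0, 0.001]
ft_force: [0.1, -1.5, -0.1]
grip_width: 0.0001
grasp_force: 0.0
```

Request:
apply_moves --pt "0.8 -0.1 0 0" --pt "1 -0.2 0 0" --pt "1 -0.2 0 0" --pt "1 -0.2 0 0" --pt "1 -0.15 0 0"

```text
clock: 60.08
eef_pos: [0.5093, -0.0684, 0.1205]
tool_rot: [-0.0, 1.0, 0.0, -0.001]
ft_force: [0.3, -0.8, -0.4]
grip_width: 0.0001
grasp_force: 0.0
```

Request:
apply_moves --pt "0.06 0 0 0" --pt "0 0 0 0" --pt "0 0 0 0" --pt "0 0 0 0" --pt "0 0 0 0"

```text
clock: 60.5
eef_pos: [0.5105, -0.0682, 0.1215]
tool_rot: [-0.001, 1.0, 0.0, -0.0]
ft_force: [-1.0, -0.4, 0.7]
grip_width: -0.0003
grasp_force: 0.0
```

```bash
python3 st.py
```

```text
60.5 pos [ 0.5105 -0.0682  0.1215] z [-0.001  0.001 -1.   ] yaw -179.9 q [-1.330e-01  3.670e-01 -1.800e-01  1.025e+00  1.000e-03 -1.340e-01] w -0.0003 [-1.  -0.4  0.7]
```

Request:
apply_moves --pt "0 0 0.4 0" --pt "0 0 0.4 0" --pt "0 0 0.3 0" --pt "0 0 0.2 0" --pt "0 0 0 0"

```text
clock: 60.92
eef_pos: [0.5085, -0.0681, 0.0941]
tool_rot: [-0.0, 1.0, 0.001, -0.002]
ft_force: [-1.3, 0.1, 0.4]
grip_width: 0.0002
grasp_force: 0.6
```

Request:
apply_moves --pt "0 0 0.1 0" --pt "0 0 0.1 0" --pt "0 0 0.1 0" --pt "0 0 0.1 0" --pt "0 0 0 0"

```text
clock: 61.33
eef_pos: [0.5092, -0.0682, 0.0881]
tool_rot: [-0.0, 1.0, 0.0, -0.001]
ft_force: [-2.2, 0.3, 5.3]
grip_width: 0.0001
grasp_force: 2.4
```

Request:
apply_moves --pt "0 0 0.05 0" --pt "0 0 0.05 0" --pt "0 0 0 0" --pt "0 0 0 0" --pt "0 0 0 0"

```text
clock: 61.75
eef_pos: [0.5092, -0.0682, 0.0878]
tool_rot: [-0.0, 1.0, 0.0, -0.0]
ft_force: [-7.1, 1.2, 17.3]
grip_width: -0.0002
grasp_force: 8.5
```

Request:
apply_moves --pt "0 0 -0.4 0" --pt "0 0 -0.7 0" --pt "0 0 -0.8 0" --pt "0 0 -0.9 0" --pt "0 0 -0.9 0"

```text
clock: 62.17
eef_pos: [0.5096, -0.0684, 0.1601]
tool_rot: [-0.0, 1.0, 0.0, -0.001]
ft_force: [0.8, -0.4, -0.2]
grip_width: 0.0003
grasp_force: 0.0
```

Request:
apply_moves --pt "0.8 -0.8 -0.5 0" --pt "0.8 -0.8 0 0" --pt "0.8 -0.8 0 0" --pt "0.8 -0.8 0 0" --pt "0.8 -0.8 0 0"

```text
clock: 62.58
eef_pos: [0.4292, -0.1491, 0.1698]
tool_rot: [-0.001, 1.0, 0.0, -0.0]
ft_force: [0.3, -0.6, 1.2]
grip_width: 0.0002
grasp_force: 0.0
```

Request:
apply_moves --pt "0 0 0 0" --pt "0 0 0 0" --pt "0 0 0 0" --pt "0 0 0 0" --pt "0 0 0 0"

```text
clock: 63.0
eef_pos: [0.4303, -0.1479, 0.1696]
tool_rot: [-0.001, 1.0, 0.0, -0.001]
ft_force: [0.1, -0.7, -0.3]
grip_width: 0.0002
grasp_force: 0.0
```

```bash
sed -i 's#pics/kn2.png#pics/kn3.png#' kn.py; python3 kn.py; python3 st.py
```

```text
disc top px [275.  189.1] [267 181  17  17 237]
disc side px [260.2 177.1] [255 176  12   4  35]
disc side px [252.7 189.3] [242 178  23  21 325]
63.1 pos [ 0.43   -0.1479  0.1695] z [-0.002  0.001 -1.   ] yaw -179.9 q [-0.331  0.211 -0.261  1.101  0.    -0.333] w 0.0002 [-0.2 -0.  -0.2]
```

View pics/kn3.png

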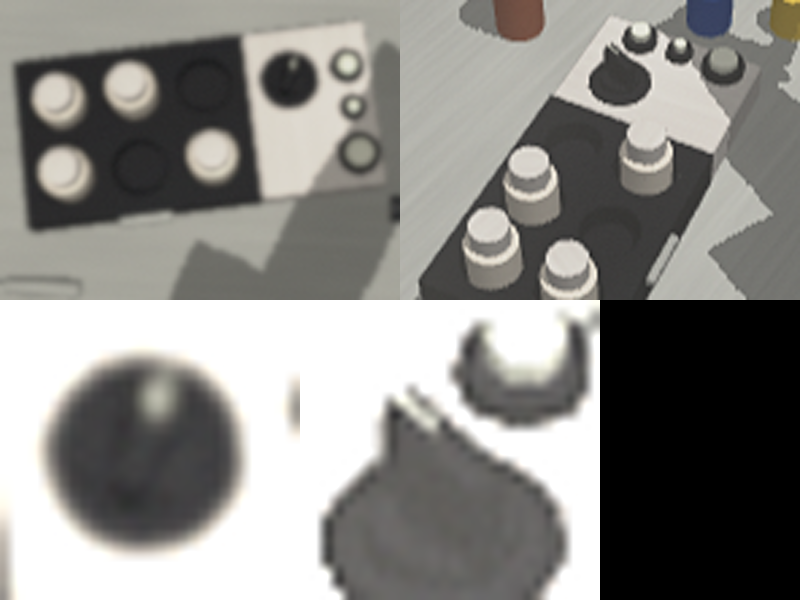

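The final picture shows all four pots seated, at (58,97), (130,87), (65,172) and (212,155). The knob mark at (157,393) hasn't moved from the stop, the keys are up, and the arm is clear.

```bash
python3 -c "
from workcell import bot;print(bot.job_done())"
```

```text
the job is handed in; nothing more can be done
None
```

I seated all three spare pots, turned the heat knob clockwise to its end stop, pressed the small, medium and large keys fully down in that order, and handed the job in; no verdict came back.

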